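Next round on the cheese grill

TASK

A round on the table-top cheese grill is done: take every finished pan out of the grill and set it down flat on the slate board, and slide each waiting pan fully home into a bay of its own under the hood. When all that is done, start the next round by twisting the spring-return start knob clockwise all the way to its stop, hold it there for a moment, and let go so that it springs back; leave the drinking glass and the mug where they are.

Things in the scene. Friction and masses are not known exactly. Their poses are not given: they have to be found in the camera images.
- finished_1: Finished pan (dark-brown toast). Square black tray 76 (x) x 72 (y) x 14 mm, 140 g. Level grip on its -x side, x -56 to -164 mm, 16 mm wide, 14 high, centre line at z = 30 mm; grip it from above at about x = -111. Origin: centre of the tray's underside; +x away from the handle, z up. Starts nearly home in a grill bay; 2 or 3 of the three exist, else None.
- finished_2: Finished pan (dark-brown toast). Square black tray 76 (x) x 72 (y) x 14 mm, 140 g. Level grip on its -x side, x -56 to -164 mm, 16 mm wide, 14 high, centre line at z = 30 mm; grip it from above at about x = -111. Origin: centre of the tray's underside; +x away from the handle, z up. Starts nearly home in a grill bay; 2 or 3 of the three exist, else None.
- finished_3: Finished pan (dark-brown toast). Square black tray 76 (x) x 72 (y) x 14 mm, 140 g. Level grip on its -x side, x -56 to -164 mm, 16 mm wide, 14 high, centre line at z = 30 mm; grip it from above at about x = -111. Origin: centre of the tray's underside; +x away from the handle, z up. Starts nearly home in a grill bay; 2 or 3 of the three exist, else None.
- waiting_1: Waiting pan (pale bread, cheese, red tomato; food top z = 20). Square black tray 76 (x) x 72 (y) x 14 mm, 140 g. Level grip on its -x side, x -56 to -164 mm, 16 mm wide, 14 high, centre line at z = 30 mm; grip it from above at about x = -111. Origin: centre of the tray's underside; +x away from the handle, z up. Starts on the worktop at the right; 2 or 3 of the three exist, else None.
- waiting_2: Waiting pan (pale bread, cheese, red tomato; food top z = 20). Square black tray 76 (x) x 72 (y) x 14 mm, 140 g. Level grip on its -x side, x -56 to -164 mm, 16 mm wide, 14 high, centre line at z = 30 mm; grip it from above at about x = -111. Origin: centre of the tray's underside; +x away from the handle, z up. Starts on the worktop at the right; 2 or 3 of the three exist, else None.
- waiting_3: Waiting pan (pale bread, cheese, red tomato; food top z = 20). Square black tray 76 (x) x 72 (y) x 14 mm, 140 g. Level grip on its -x side, x -56 to -164 mm, 16 mm wide, 14 high, centre line at z = 30 mm; grip it from above at about x = -111. Origin: centre of the tray's underside; +x away from the handle, z up. Starts on the worktop at the right; 2 or 3 of the three exist, else None.
- grill: Fixed table-top cheese grill: dark hood over a steel shelf with 3 pan bays, open at the front (-x). Origin on the worktop below the middle of bay_2; x points into the bays. Shelf top z = 55 mm, x -92 to the rear stop at +38; hood underside z = 101, front edge x = -45, top z = 142. Control pod at the right end: x -122 to +78, y -143 to -237, deck z = 81.
- bay_1 (a point): On the grill's shelf at grill x = 0, y = +90 mm; grill's axes. The origin of a pan fully home in this bay (tray against the rear stop, wholly under the hood, handle out in front) lies here. Bay 80 mm wide between guide rails 10 mm thick, 13 mm high above the shelf, with round noses, from x = -93 mm to the rear stop.
- bay_2 (a point): On the grill's shelf at grill x = 0, y = +0 mm; grill's axes. The origin of a pan fully home in this bay (tray against the rear stop, wholly under the hood, handle out in front) lies here. Bay 80 mm wide between guide rails 10 mm thick, 13 mm high above the shelf, with round noses, from x = -93 mm to the rear stop.
- bay_3 (a point): On the grill's shelf at grill x = 0, y = -90 mm; grill's axes. The origin of a pan fully home in this bay (tray against the rear stop, wholly under the hood, handle out in front) lies here. Bay 80 mm wide between guide rails 10 mm thick, 13 mm high above the shelf, with round noses, from x = -93 mm to the rear stop.
- start_knob (a joint): Spring-return start knob on the pod's deck, upright axis. 0 = rest, 1.2 rad = its stop; grows clockwise seen from above. The spring always pulls it back to 0: about 0.05 N m at rest, 0.2 N m at the stop.
- start_knob_grip (a point): On the axis of the black start knob, 30 mm above the pod's deck: the height to grip. Bar grip 44 mm long, 13 mm wide, 5 to 39 mm above the deck, on a 44 mm disc 6 mm high; at joint 0 the bar lies along the grill's x (white line at its -x end). The point turns with the knob.
- slate_board: Fixed dark slate board, 200 (x) x 290 (y) x 6 mm, on the worktop at the left; origin: centre of its underside. Finished pans go here; handles may overhang.
- glass: Clear drinking glass, 81 mm across, 93 mm high, standing behind the slate board; origin: centre of its underside. Leave it alone.
- mug: White mug with red hearts, 96 mm high, 118 mm over its handle, standing behind the waiting pans; origin: centre of its underside. Leave it alone.

How it is judged:
By the outcome, as a careful person would: the job done as asked, in the order asked, and still so for the second after the job is handed in, with the robot touching nothing.
Of finished_1, finished_2, finished_3 only 2 to 3 are there at a start; the rules pass over those that are not, and their reading is None.
Of waiting_1, waiting_2, waiting_3 only 2 to 3 are there at a start; the rules pass over those that are not, and their reading is None.
At some moment in a run one of waiting_1, waiting_2, waiting_3 may be knocked a few centimetres aside while the robot is not near it.
Once in a run the grip may slacken for a moment while it holds something.
It also fails if it takes over 210 s, if anything falls off the work surface, if the arm or the gripper's body presses on something with over 40 N, if the wrist force passes 120 N, or if a joint passes its speed limit or range.

ROBOT

A 6-joint arm with a two-finger parallel gripper is mounted at the origin on a cart in front of the work surface, level with it; the furniture and walls round the work are solid. World frame = base frame: x ahead of the robot, y to its left, z up, the work surface at z = 0. Lengths are in m, angles in rad, forces in N, time in s.
With the tool pointing down it reaches from about 0.35 to 0.975 m from the base axis. Payload 4.9 kg.
Tool frame: the origin (TCP) lies midway between the tips of the shut fingers; the grasp point (between the pads) lies 19 mm behind it; z points along the fingers, y is the line along which they close (so a half turn about z gives the same grasp; the last joint's range is limited). The gripper opens to 85 mm and grips with 20 to 120 N. Pads are 22 mm wide; open, the fingers measure 114 mm over their backs; the gripper's body (76 mm by 85 mm) begins 54 mm behind the grasp point. The pads swing forward as they close: fully open they stand 13 mm farther back than shut.
Start: joints at [-1.462, 0.053, 1.613, -0, 1.476, -0.119], TCP at [0.141, -0.609, 0.231] pointing down, gripper open.
Joint ranges: [-3.01, 3.01], [-1.01, 2.22], [0.06, 2.58], [-1.02, 4.17], [0.09, 2.62], [-3.14, 3.14]. Speed limits (rad/s): [2.57, 2.57, 3.14, 3.14, 3.14, 3.14].

INTERFACE

Orientations are given as a unit quaternion [w, x, y, z].
In Python, from plant import manip, camrig, status gives the robot as it stands (manip), with the cameras (camrig) and the readings (status).
- The arm moves only by the tool shift_gripper, called after "Emit:" as name(argument=value, ...) on one line, values as JSON. Schema: {"type":"object","properties":{"motion":{"type":"array","items":{"type":"array","items":{"type":"number"},"minItems":7,"maxItems":7},"minItems":1,"maxItems":5},"only":{"type":"string"},"quiet":{"type":"boolean"},"lines":{"type":"string"}},"required":["motion"],"additionalProperties":false}. motion is a list of rows, 1 to 5 of them, each of 7 numbers: the opening from 0.0 (shut) to 1.0 (fully open), then dx, dy, dz in shares of the most that a row can go, 1 being 62.5 mm, then a rotation vector rx, ry, rz in parts of the range, where 1.0 means 2 rad; each row shifts and turns the commanded pose from where the row before left it, along the tool's axes as they then stand; what a row does not reach is not made up. A row lasts 1/8 s, in which the tool goes at most 0.0625 m and 0.188 rad, less where a joint would pass 70% of its speed; a pose out of reach is approached as far as the arm can. The fingers move at their own pace and stop on an object; the grip force is fixed at half the most. Time passes only in rows, so rows that do not move let the fingers close. The tool returns the time, the measured TCP pose, the force, the opening and the grip force at its end. only (a regular expression) keeps the lines of the reply that match it, lines (a string "A,B") keeps lines A to B, and quiet returns only ok. No shift or turn number may pass 1 either way. Input that does not fit is refused with a message, and nothing moves.
- status.state(): the state, without advancing time (a new reading comes with each control period).
- camrig.grab_frame(name): name is "side" or "top" or "wrist"; returns the picture (420x560x3 uint8, red, green, blue); there is no depth.
- camrig.camera_params(name): a dict with "intrinsics" (3x3 intrinsics, pixels), "xyz" and "orientation" of the camera in the world. Camera axes: x right, y down, z forward; pixel columns grow to the right and rows downward; lengths in m; the calibration is good to about 2 mm. The wrist camera is an equidistant fisheye: a pixel r from the principal point sees the ray r / f radians off the axis. A picture is of the moment at which its call begins: read the wrist's pose just before it. camera_params takes no time and is no camera call; for the wrist camera it gives the pose at the moment of the call.
- manip.job_done(): hands the job in; it is judged then, once.
The state is a dict: "time": time; "joint_pos": joint angles; "joint_vel": joint speeds; "joint_efforts": joint torques, N m; "tool_pos": TCP position; "tool_rot": TCP orientation; "contact_force": force on the tool from outside, world axes, zero at the start; "ft_torque": the same for the moment, N m; "gripper_width": opening from 0.0 (shut) to 1.0 (fully open); "grasp_force": force on a finger pad.
Only numpy, scipy, OpenCV 4.12 (cv2) and the standard library are available. Lean on these libraries where they do the work, as an engineer would, in place of code of your own. Each camera call takes 0.05 s, during which the arm holds its last target. There are 200 camera calls.

## Working session

There is one attempt and no reset: what is moved stays moved. The work goes in short steps, Python scripts to look and compute and a tool call to move; the robot and the scene stay as the last step left them, time stands still between calls to the robot, and variables do not carry over. Pictures are saved under pics/ and viewed, at most 14 in all, crops included, and the job is handed in when it is done.

```bash
ls; mkdir -p pics; python3 - <<'E'
from plant import manip, camrig, status
import cv2
s=status.state(); print(s)
for n in("top","side"):
    print(n,camrig.camera_params(n)); cv2.imwrite(f"pics/{n}0.png",camrig.grab_frame(n)[:,:,::-1])
print(camrig.camera_params("wrist"))
E
```

```bash
python3 - <<'E'
import cv2
for n in("top","side"):
    im=cv2.imread(f"pics/{n}0.png"); cv2.imwrite(f"pics/{n}0b.png",cv2.resize(im,(800,600),interpolation=cv2.INTER_CUBIC))
E
```

```text
(no output)
```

View pics/top0b.png

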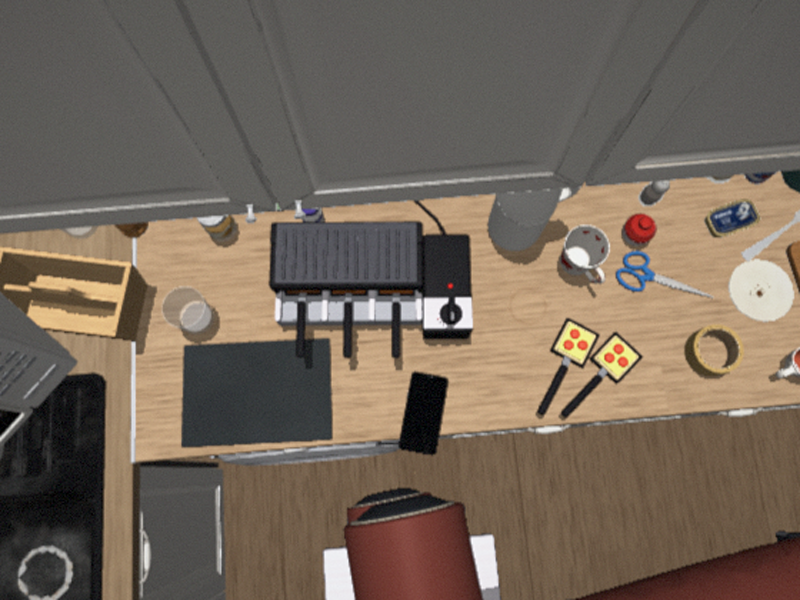

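View pics/side0b.png

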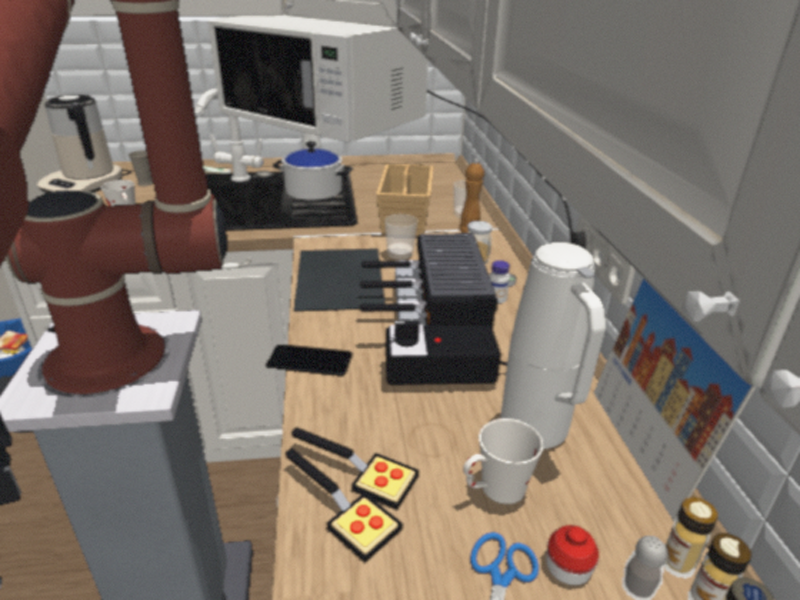

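The top view shows finished pans in all three bays, with handles ending near (300,355), (347,355) and (396,355), and the knob at (451,313). The slate board is at (183-331, 340-445). Two waiting pans sit at (575,342) and (616,357). The side view agrees.

```bash
cat > h.py <<'E'
import numpy as np, cv2
from scipy.spatial.transform import Rotation as R
from scipy.optimize import least_squares
from plant import manip, camrig, status
def rot(q): return R.from_quat(np.roll(q,-1))
def ray(c,uv):
    K=c["intrinsics"]; d=np.array([(uv[0]-K[0,2])/K[0,0],(uv[1]-K[1,2])/K[1,1],1.])
    if c.get("fish"):
        r=np.hypot(*d[:2]); d=np.array([*(d[:2]/r*np.sin(r)),np.cos(r)])
    return rot(c["orientation"]).apply(d)
def onz(c,uv,z):
    d=ray(c,uv); p=c["xyz"]; return p+d*(z-p[2])/d[2]
def tri(obs):
    A=[];b=[]
    for c,uv in obs:
        d=ray(c,uv); d/=np.linalg.norm(d); P=np.eye(3)-np.outer(d,d); A.append(P);b.append(P@c["xyz"])
    return np.linalg.lstsq(np.vstack(A),np.hstack(b),rcond=None)[0]
def proj(c,p):
    v=rot(c["orientation"]).inv().apply(np.array(p)-c["xyz"]);K=c["intrinsics"]
    if c.get("fish"):
        r=np.hypot(v[0],v[1]); v=np.array([*(v[:2]/r*np.arctan2(r,v[2])),1])
    else: v=v/v[2]
    return (K@v)[:2]
def cam(n):
    c=dict(camrig.camera_params(n)); c["fish"]=n=="wrist"; return c
def tool():
    s=status.state(); return s["tool_pos"],rot(s["tool_rot"])
def go(p,yaw=None):
    """tool-frame shift (and z turn) from measured pose to TCP p, tool-x heading yaw (deg)"""
    t,r=tool(); d=r.inv().apply(np.array(p)-t)
    if yaw is None: return d.round(4),None
    a=np.radians(yaw); T=R.from_matrix(np.array([[np.cos(a),np.sin(a),0],[np.sin(a),-np.cos(a),0],[0,0,-1]]))
    return d.round(4),(r.inv()*T).as_rotvec().round(3)
E
python3 - <<'E'
from h import *
c=cam("top");s=800/560
for n,uv,z in [("boardTL",(183,346),.006),("TR",(330,340),.006),("BR",(331,437),.006),("BL",(183,445),.006),
 ("h1",(300,355),.085),("h2",(347,355),.085),("h3",(396,355),.085),("hoodFL",(271,291),.142),("hoodFR",(421,288),.142),("hoodBL",(273,224),.142),("hoodBR",(420,223),.142),
 ("knob",(451,313),.12),("podFL",(424,337),.081),("podFR",(471,333),.081),("podBR",(469,236),.081),("w1",(575,342),.02),("w1h",(543,412),.03),("w2",(616,357),.02),("w2h",(566,412),.03),("glass",(186,308),.05),("mug",(586,248),.09),("bd",(426,412),.0)]:
    print(n,onz(c,np.array(uv)/s,z).round(3))
E
```

```text
boardTL [0.556 0.413 0.006]
TR [0.543 0.122 0.006]
BR [0.353 0.132 0.006]
BL [0.363 0.415 0.006]
h1 [0.503 0.172 0.085]
h2 [0.496 0.085 0.085]
h3 [ 0.488 -0.006  0.085]
hoodFL [0.615 0.21  0.142]
hoodFR [ 0.597 -0.061  0.142]
hoodBL [0.744 0.202 0.142]
hoodBR [ 0.722 -0.071  0.142]
knob [ 0.551 -0.113  0.12 ]
podFL [ 0.518 -0.061  0.081]
podFR [ 0.518 -0.15   0.081]
podBR [ 0.71  -0.167  0.081]
w1 [ 0.495 -0.359  0.02 ]
w1h [ 0.364 -0.276  0.03 ]
w2 [ 0.458 -0.434  0.02 ]
w2h [ 0.36  -0.319  0.03 ]
glass [0.621 0.393 0.05 ]
mug [ 0.663 -0.387  0.09 ]
bd [ 0.386 -0.055  0.   ]
```

```bash
python3 - <<'E'
from h import *
print(go([.38,-.36,.30],-4)); t,r=tool(); c=cam("wrist")
print(r.inv().apply(c["xyz"]-t), (r.inv()*rot(c["orientation"])).as_matrix().round(3))
E
```

```text
(array([ 0.2888, -0.188 , -0.0694]), array([-0.002,  0.   ,  0.298]))
[ 0.07980148 -0.00015585 -0.14268862] [[-0.001 -0.95  -0.311]
 [ 1.    -0.    -0.001]
 [ 0.001 -0.311  0.95 ]]
```

The manual's scale: shifts go in shares of 62.5 mm and turns go in shares of 2 rad. Converting my numbers, 0.049 m is 0.784, -0.032 m is -0.512.

Emit:
shift_gripper(motion=[[1, 0.784, -0.512, -0.192, 0, 0, 0], [1, 0.784, -0.512, -0.192, 0, 0, 0], [1, 0.784, -0.512, -0.192, 0, 0, 0], [1, 0.784, -0.512, -0.192, 0, 0, 0], [1, 0.784, -0.512, -0.192, 0, 0, 0]])

```text
time: 0.72
tool_pos: [0.3446, -0.3959, 0.2912]
tool_rot: [-0.0, 0.994, 0.113, -0.0]
contact_force: [0.2, -0.6, -1.2]
gripper_width: 0.995
grasp_force: 0.0
```

Emit:
shift_gripper(motion=[[1, 0.72, -0.448, -0.16, 0, 0, 0.075], [1, 0, 0, 0, 0, 0, 0.074], [1, 0, 0, 0, 0, 0, 0]])

```text
time: 1.1
tool_pos: [0.3815, -0.3596, 0.3009]
tool_rot: [-0.0, 0.999, -0.034, -0.0]
contact_force: [1.4, 0.2, -0.2]
gripper_width: 1.004
grasp_force: 0.0
```

```bash
python3 - <<'E'
from h import *
import pickle
c=cam("wrist"); im=camrig.grab_frame("wrist"); pickle.dump(c,open("w1.pkl","wb"))
cv2.imwrite("pics/w1.png",cv2.resize(im[:,:,::-1],(800,600),interpolation=cv2.INTER_CUBIC))
print(go([.38,.06,.30],-4))
E
```

```text
(array([-0.0294, -0.4189,  0.001 ]), array([-0.001,  0.001,  0.002]))
```

View pics/w1.png

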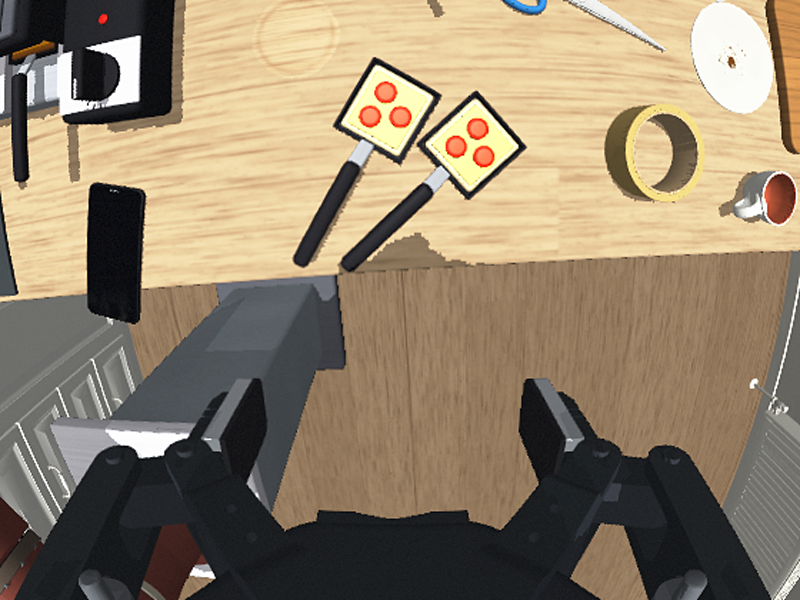

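The waiting pans' trays are centred near (388,110) and (474,145). Their handle tips are near (302,262) and (350,267).

To row units: -0.06 m is -0.96, -0.005 m is -0.08.

Emit:
shift_gripper(motion=[[1, -0.08, -0.96, 0, 0, 0, 0], [1, -0.08, -0.96, 0, 0, 0, 0], [1, -0.08, -0.96, 0, 0, 0, 0], [1, -0.08, -0.96, 0, 0, 0, 0], [1, -0.08, -0.96, 0, 0, 0, 0]])

```text
time: 1.78
tool_pos: [0.3767, -0.0582, 0.3009]
tool_rot: [-0.0, 0.999, -0.035, 0.0]
contact_force: [1.2, 1.3, -0.7]
gripper_width: 1.001
grasp_force: 0.0
```

Emit:
shift_gripper(motion=[[1, -0.064, -0.96, 0, 0, 0, 0], [1, 0, -0.944, 0, 0, 0, 0], [1, 0, 0, 0, 0, 0, 0]])

```text
time: 2.15
tool_pos: [0.3811, 0.0627, 0.3009]
tool_rot: [-0.0, 1.0, -0.03, -0.0]
contact_force: [0.3, -0.2, 0.2]
gripper_width: 1.001
grasp_force: 0.0
```

```bash
python3 - <<'E'
from h import *
import pickle
c=cam("wrist"); im=camrig.grab_frame("wrist"); pickle.dump(c,open("w2.pkl","wb"))
cv2.imwrite("pics/w2.png",cv2.resize(im[:,:,::-1],(800,600),interpolation=cv2.INTER_CUBIC))
E
```

```text
(no output)
```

View pics/w2.png

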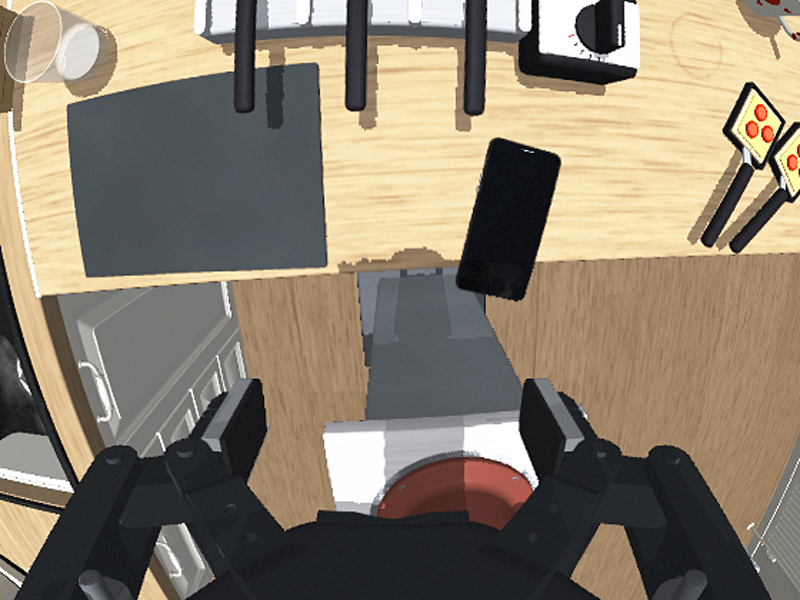

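The board corners are at (67,104), (317,63), (327,266) and (88,277). The handle tips are at (244,110), (355,108) and (475,113). I'll take one more view further forward.

To row units: 0.06 m is 0.96, 0.02 m is 0.32.

Emit:
shift_gripper(motion=[[1, 0.96, 0, 0, 0, 0, 0], [1, 0.96, 0, 0, 0, 0, 0], [1, 0, 0.32, 0, 0, 0, 0], [1, 0, 0, 0, 0, 0, 0]])

```text
time: 2.7
tool_pos: [0.5003, 0.0283, 0.3]
tool_rot: [0.0, 0.999, -0.037, -0.001]
contact_force: [0.3, 0.7, 0.0]
gripper_width: 0.999
grasp_force: 0.0
```

```bash
python3 - <<'E'
from h import *
import pickle
c=cam("wrist"); im=camrig.grab_frame("wrist"); pickle.dump(c,open("w3.pkl","wb"))
cv2.imwrite("pics/w3.png",cv2.resize(im[:,:,::-1],(800,600),interpolation=cv2.INTER_CUBIC))
E
```

```text
(no output)
```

View pics/w3.png

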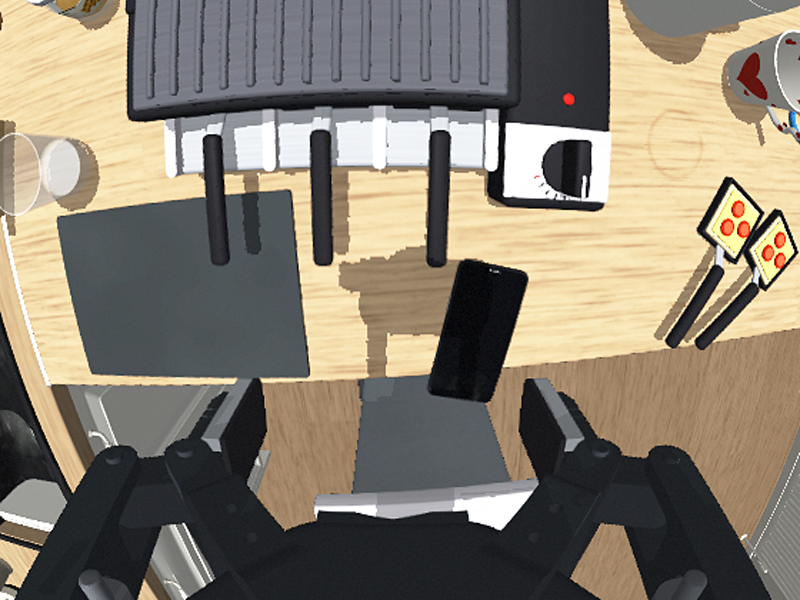

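The handles run (213,137)→(220,263), (321,132)→(323,262) and (440,133)→(437,263). The rail noses are at (170,172), (268,167), (380,165) and (491,170). The knob bar is at about (574,140)-(574,198).

```bash
cat >> h.py <<'E'
import pickle,os
C={k:pickle.load(open(k+".pkl","rb")) for k in("w1","w2","w3") if os.path.exists(k+".pkl")}
E
python3 - <<'E'
from h import *
s=800/560
C["top"]=cam("top"); C["side"]=cam("side")
def T(n,**o):
    ob=[(C[k],np.array(v)/s) for k,v in o.items()]; p=tri(ob)
    print(n,p.round(4),[np.abs(proj(c,p)-uv).max().round(1) for c,uv in ob])
T("bTL",w2=(67,104),w3=(58,216));T("bTR",w2=(317,63),w3=(290,190));T("bBR",w2=(327,266),w3=(309,377));T("bBL",w2=(88,277),w3=(97,374))
T("h1tip",w2=(244,110),w3=(220,263));T("h2tip",w2=(355,108),w3=(323,262));T("h3tip",w2=(475,113),w3=(437,263))
T("h1tip",w2=(244,110),w3=(220,263),top=(301,356));T("h2tip",w2=(355,108),w3=(323,262),top=(347,356));T("h3tip",w2=(475,113),w3=(437,263),top=(396,356))
T("podFL",w2=(527,47),w3=(502,194));T("podFR",w2=(637,52),w3=(605,203))
for n,uv,z in [("h1s",(213,137),.092),("h1t",(220,263),.090),("h2s",(321,132),.092),("h2t",(323,262),.09),("h3s",(440,133),.092),("h3t",(437,263),.09),
  ("n1",(170,172),.065),("n2",(268,167),.065),("n3",(380,165),.065),("n4",(491,170),.065),("kbA",(582,140),.12),("kbB",(582,197),.12)]:
    print(n,onz(C["w3"],np.array(uv)/s,z).round(4))
T("w1c",w1=(388,110),w3=(731,218));T("w1tip",w1=(302,262),w3=(671,343));T("w2tip",w1=(350,267),w3=(700,344));T("w2c",w1=(473,145),w3=(772,250))
for n,uv,z in [("w1",(388,110),.014),("w1h",(302,262),.035),("w1s",(355,168),.035),("w2",(473,145),.014),("w2h",(350,267),.035),("w2s",(431,188),.035)]:
    print(n,onz(C["w1"],np.array(uv)/s,z).round(4))
E
python3 - <<'E'
import cv2
im=cv2.imread("pics/w3.png"); a=cv2.resize(im[100:290,150:620],(800,323),interpolation=cv2.INTER_CUBIC); 
b=cv2.resize(cv2.imread("pics/w1.png")[40:290,280:540],(312*800//800,300))
cv2.imwrite("pics/c3.png",a);cv2.imwrite("pics/c1.png",cv2.resize(cv2.imread("pics/w1.png")[40:290,280:540],(624,600),interpolation=cv2.INTER_CUBIC))
E
```

```text
bTL [0.5587 0.4114 0.0023] [np.float64(0.5), np.float64(0.5)]
bTR [0.5472 0.1234 0.0024] [np.float64(0.0), np.float64(0.0)]
bBR [0.3512 0.1288 0.0097] [np.float64(0.1), np.float64(0.1)]
bBL [0.3593 0.4112 0.0063] [np.float64(1.4), np.float64(1.3)]
h1tip [0.5009 0.1709 0.0879] [np.float64(0.2), np.float64(0.2)]
h2tip [0.4929 0.0848 0.0832] [np.float64(0.2), np.float64(0.1)]
h3tip [ 0.4847 -0.0066  0.0818] [np.float64(0.3), np.float64(0.3)]
h1tip [0.5009 0.1701 0.0893] [np.float64(0.2), np.float64(0.4), np.float64(0.2)]
h2tip [0.4934 0.0847 0.0855] [np.float64(0.6), np.float64(0.1), np.float64(0.2)]
h3tip [ 0.4854 -0.006   0.0857] [np.float64(1.0), np.float64(0.3), np.float64(0.3)]
podFL [ 0.5384 -0.0571  0.0794] [np.float64(3.8), np.float64(3.8)]
podFR [ 0.5335 -0.1317  0.1191] [np.float64(1.4), np.float64(1.4)]
h1s [0.6033 0.1605 0.092 ]
h1t [0.5014 0.1702 0.09  ]
h2s [0.5955 0.0747 0.092 ]
h2t [0.4946 0.0838 0.09  ]
h3s [ 0.5875 -0.0135  0.092 ]
h3t [ 0.487  -0.0056  0.09  ]
n1 [0.5816 0.216  0.065 ]
n2 [0.5731 0.1255 0.065 ]
n3 [0.5653 0.0336 0.065 ]
n4 [ 0.5559 -0.0563  0.065 ]
kbA [ 0.5801 -0.1144  0.12  ]
kbB [ 0.5381 -0.1136  0.12  ]
w1c [ 0.4973 -0.3633  0.0039] [np.float64(0.8), np.float64(0.7)]
w1tip [ 0.3626 -0.2736  0.0289] [np.float64(0.2), np.float64(0.1)]
w2tip [ 0.355  -0.3183  0.0284] [np.float64(0.7), np.float64(0.5)]
w2c [ 0.459  -0.4395  0.0086] [np.float64(0.0), np.float64(0.0)]
w1 [ 0.4954 -0.363   0.014 ]
w1h [ 0.3638 -0.2749  0.035 ]
w1s [ 0.4449 -0.3309  0.035 ]
w2 [ 0.4591 -0.4386  0.014 ]
w2h [ 0.3559 -0.3188  0.035 ]
w2s [ 0.4227 -0.396   0.035 ]
```

View pics/c3.png

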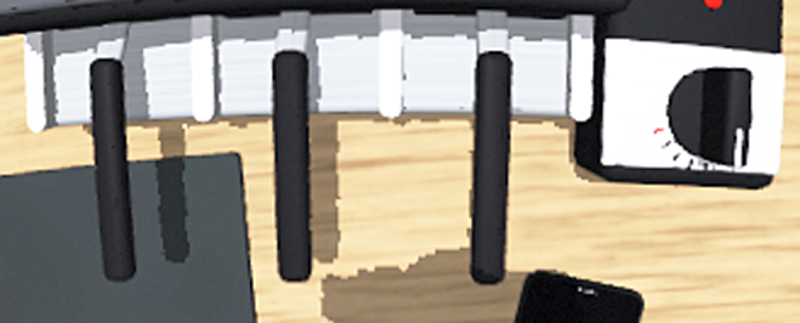

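View pics/c1.png

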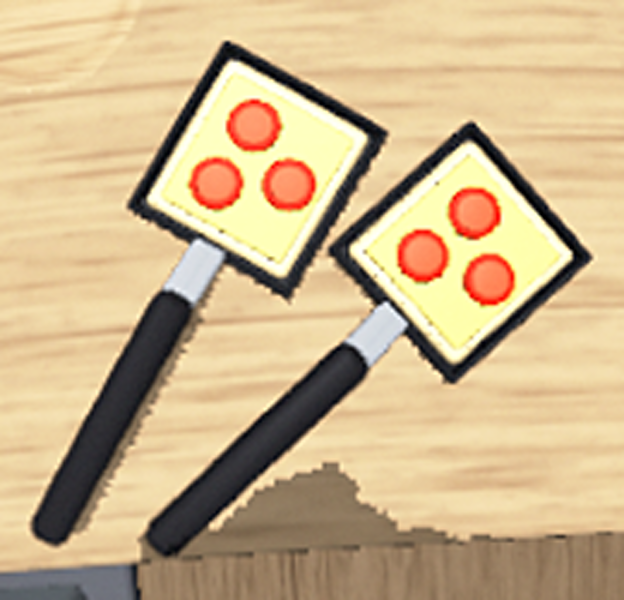

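The crops confirm that the handles are parallel to the rails, at a yaw of about -5.4°, and that the knob mark is at its -x end. Both waiting pans are clear. I'll start with finished_1 in bay 1.

```bash
python3 - <<'E'
from h import *
print(go([.5535,.1653,.13],-5.4))
E
```

```text
(array([ 0.0435, -0.1396,  0.1708]), array([-0.   ,  0.001,  0.02 ]))
```

To row units: 0.043 m is 0.688, 0.042 m is 0.672, 0.02 rad / 2 = 0.01.

Emit:
shift_gripper(motion=[[0.7, 0.176, -0.56, 0.688, 0, 0, 0], [0.7, 0.176, -0.56, 0.688, 0, 0, 0], [0.7, 0.176, -0.56, 0.688, 0, 0, 0], [0.7, 0.168, -0.5536, 0.672, 0, -0.0005, 0.01], [0.7, 0, 0, 0, 0, 0, 0]])

```text
time: 3.38
tool_pos: [0.5504, 0.1683, 0.1264]
tool_rot: [0.001, 0.999, -0.044, -0.004]
contact_force: [0.1, -0.2, 0.2]
gripper_width: 0.699
grasp_force: 0.0
```

```bash
python3 - <<'E'
from h import *
print(go([.5535,.1653,.066],-5.4))
im=camrig.grab_frame("wrist"); cv2.imwrite("pics/w4.png",im[:,:,::-1])
E
```

```text
(array([0.0039, 0.0026, 0.0603]), array([0.001, 0.008, 0.006]))
```

View pics/w4.png

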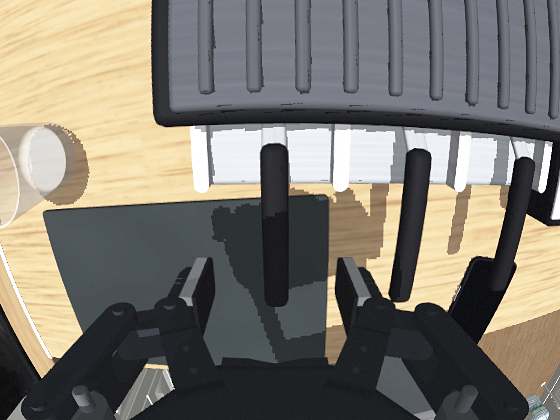

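The handle is centred between the fingers, at about column 275. I'll descend and grip.

To row units: 0.03 m is 0.48, 0.001 m is 0.016.

Emit:
shift_gripper(motion=[[0.7, 0.016, 0.016, 0.48, 0, 0, 0], [0.7, 0, 0, 0.48, 0, 0, 0], [0, 0, 0, 0, 0, 0, 0], [0, 0, 0, 0, 0, 0, 0], [0, 0, 0, 0, 0, 0, 0]])

```text
time: 4.05
tool_pos: [0.5558, 0.1665, 0.0733]
tool_rot: [-0.0, 0.999, -0.045, 0.002]
contact_force: [-1.3, -0.9, 2.3]
gripper_width: 0.171
grasp_force: 61.2
```

Emit:
shift_gripper(motion=[[0, 0, 0, 0, 0, 0, 0], [0, 0, 0, -0.016, 0, 0, 0], [0, -0.64, 0, -0.016, 0, 0, 0], [0, -0.8, 0, 0, 0, 0, 0], [0, 0, 0, 0, 0, 0, 0]])

```text
time: 4.68
tool_pos: [0.4603, 0.175, 0.0708]
tool_rot: [0.0, 0.999, -0.044, -0.003]
contact_force: [-0.6, -0.6, 2.0]
gripper_width: 0.172
grasp_force: 61.1
```

```bash
python3 - <<'E'
from h import *
print(go([.369,.364,.15],-2))
E
```

```text
(array([-0.108 , -0.1801, -0.0787]), array([ 0.   ,  0.005, -0.053]))
```

To row units: -0.05 m is -0.8, -0.03 m is -0.48, -0.028 rad / 2 = -0.014.

Emit:
shift_gripper(motion=[[0, -0.64, 0, -0.48, 0, 0, 0], [0, -0.64, -0.48, -0.32, 0, 0, 0], [0, -0.448, -0.8, 0, 0, 0, -0.0125], [0, 0, -0.8, 0, 0, 0, -0.014], [0, 0, -0.8, 0, 0, 0, 0]])

```text
time: 5.3
tool_pos: [0.3685, 0.3656, 0.122]
tool_rot: [0.0, 1.0, -0.018, -0.001]
contact_force: [0.1, 0.2, -1.1]
gripper_width: 0.177
grasp_force: 60.8
```

Emit:
shift_gripper(motion=[[0, 0, 0, 0, 0, 0, 0], [0, 0, 0, 0, 0, 0, 0]])

```text
time: 5.55
tool_pos: [0.3687, 0.3635, 0.1215]
tool_rot: [0.001, 1.0, -0.018, -0.001]
contact_force: [-0.5, 0.4, -0.5]
gripper_width: 0.172
grasp_force: 60.8
```

```bash
python3 - <<'E'
from h import *
print(go([.369,.364,.03],-2))
im=camrig.grab_frame("wrist"); cv2.imwrite("pics/w5.png",im[:,:,::-1])
E
```

```text
(array([ 0.0006, -0.0007,  0.0915]), array([ 0.002,  0.003, -0.002]))
```

View pics/w5.png

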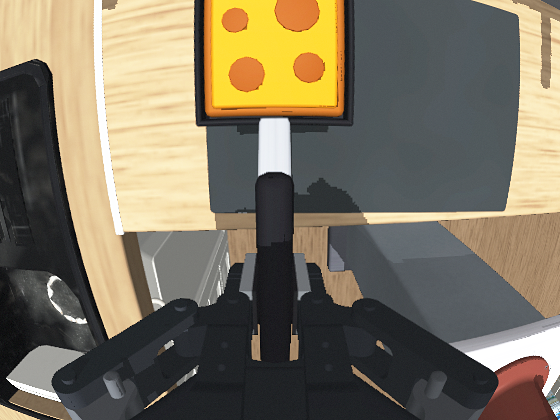

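finished_1 is held level over the left part of the board, with the tray at columns 197-352. I'll lower it.

To row units: 0.05 m is 0.8, 0.04 m is 0.64.

Emit:
shift_gripper(motion=[[0, 0, 0, 0.8, 0, 0, 0], [0, 0, 0, 0.64, 0, 0, 0], [0, 0, 0, 0.064, 0, 0, 0], [0, 0, 0, 0.032, 0, 0, 0], [0, 0, 0, 0, 0, 0, 0]])

```text
time: 6.22
tool_pos: [0.3706, 0.3647, 0.0287]
tool_rot: [-0.001, 1.0, -0.019, 0.001]
contact_force: [0.8, 0.3, -1.9]
gripper_width: 0.168
grasp_force: 60.8
```

Emit:
shift_gripper(motion=[[0, 0, 0, 0.032, 0, 0, 0], [0, 0, 0, 0.016, 0, 0, 0], [0, 0, 0, 0, 0, 0, 0]])

```text
time: 6.6
tool_pos: [0.3691, 0.364, 0.0236]
tool_rot: [-0.0, 1.0, -0.019, -0.0]
contact_force: [-0.6, -1.4, -1.4]
gripper_width: 0.172
grasp_force: 60.8
```

To row units: 0.0015 m is 0.024.

Emit:
shift_gripper(motion=[[0, 0, 0, 0.024, 0, 0, 0], [0, 0, 0, 0, 0, 0, 0], [0, 0, 0, 0, 0, 0, 0]])

```text
time: 6.98
tool_pos: [0.3692, 0.3642, 0.0225]
tool_rot: [-0.0, 1.0, -0.019, -0.0]
contact_force: [-2.5, -1.0, 3.8]
gripper_width: 0.172
grasp_force: 61.5
```

Emit:
shift_gripper(motion=[[0, 0, 0, 0.024, 0, 0, 0], [0, 0, 0, 0, 0, 0, 0], [0, 0, 0, 0, 0, 0, 0]])

```text
time: 7.35
tool_pos: [0.3694, 0.3644, 0.0216]
tool_rot: [-0.0, 1.0, -0.019, -0.0]
contact_force: [-5.3, -2.2, 9.5]
gripper_width: 0.173
grasp_force: 62.2
```

Contact felt at about TCP z .0225. I'll release it and go to finished_2.

To row units: -0.06 m is -0.96, -0.04 m is -0.64.

Emit:
shift_gripper(motion=[[0.6, 0, 0, -0.016, 0, 0, 0], [0.6, 0, 0, 0, 0, 0, 0], [0.6, 0, 0, 0, 0, 0, 0], [0.6, 0, 0, -0.64, 0, 0, 0], [0.6, 0, 0, -0.96, 0, 0, 0]])

```text
time: 7.98
tool_pos: [0.3675, 0.3626, 0.1199]
tool_rot: [0.002, 1.0, -0.019, -0.003]
contact_force: [0.6, 0.3, -0.7]
gripper_width: 0.599
grasp_force: 0.0
```

```bash
python3 - <<'E'
from h import *
print(go([.5467,.0796,.13],-5.3))
E
```

```text
(array([ 0.1895,  0.2761, -0.0102]), array([0.004, 0.005, 0.055]))
```

To row units: 0.05 m is 0.8, 0.034 m is 0.544.

Emit:
shift_gripper(motion=[[0.6, 0.48, 0.8, -0.16, 0, 0, 0], [0.6, 0.544, 0.8, 0, 0, 0, 0], [0.6, 0.544, 0.8, 0, 0, 0, 0], [0.6, 0.544, 0.8, 0, 0, 0, 0], [0.6, 0.544, 0.8, 0, 0, 0, 0]])

```text
time: 8.6
tool_pos: [0.5265, 0.106, 0.1312]
tool_rot: [-0.0, 1.0, -0.019, -0.0]
contact_force: [0.8, 0.2, 0.7]
gripper_width: 0.601
grasp_force: 0.0
```

Emit:
shift_gripper(motion=[[0.6, 0.384, 0.416, 0, 0, 0, 0.0275], [0.6, 0, 0, 0, 0, 0, 0], [0.6, 0, 0, 0, 0, 0, 0]])

```text
time: 8.98
tool_pos: [0.5483, 0.0813, 0.1308]
tool_rot: [-0.0, 0.999, -0.046, -0.001]
contact_force: [-0.6, -0.1, 0.5]
gripper_width: 0.6
grasp_force: 0.0
```

```bash
python3 - <<'E'
from h import *
print(go([.5467,.0796,.068],-5.3))
E
```

```text
(array([-0.0013,  0.0019,  0.0628]), array([-0.   ,  0.002,  0.001]))
```

To row units: 0.04 m is 0.64, 0.023 m is 0.368.

Emit:
shift_gripper(motion=[[0.6, 0, 0.024, 0.64, 0, 0, 0], [0.6, 0, 0, 0.368, 0, 0, 0], [0.6, 0, 0, 0, 0, 0, 0], [0, 0, 0, 0, 0, 0, 0], [0, 0, 0, 0, 0, 0, 0]])

```text
time: 9.6
tool_pos: [0.5496, 0.0799, 0.0701]
tool_rot: [-0.0, 0.999, -0.046, 0.001]
contact_force: [-0.5, 0.4, 1.6]
gripper_width: 0.183
grasp_force: 17.3
```

Emit:
shift_gripper(motion=[[0, 0, 0, 0, 0, 0, 0], [0, 0, 0, -0.016, 0, 0, 0], [0, -0.64, 0, -0.016, 0, 0, 0], [0, -0.8, 0, 0, 0, 0, 0], [0, 0, 0, 0, 0, 0, 0]])

```text
time: 10.22
tool_pos: [0.4548, 0.0881, 0.0686]
tool_rot: [0.0, 0.999, -0.046, -0.003]
contact_force: [0.1, -0.1, -0.2]
gripper_width: 0.174
grasp_force: 60.2
```

```bash
python3 - <<'E'
from h import *
print(go([.369,.2725,.12],-2))
E
```

```text
(array([-0.1026, -0.1758, -0.0509]), array([ 0.   ,  0.005, -0.057]))
```

To row units: -0.05 m is -0.8, -0.045 m is -0.72, -0.028 rad / 2 = -0.014.

Emit:
shift_gripper(motion=[[0, -0.64, 0, -0.48, 0, 0, 0], [0, -0.64, -0.48, -0.32, 0, 0, 0], [0, -0.3616, -0.8, 0, 0, 0, -0.0135], [0, 0, -0.8, 0, 0, 0, -0.014], [0, 0, -0.72, 0, 0, 0, 0]])

```text
time: 10.85
tool_pos: [0.3692, 0.2735, 0.1208]
tool_rot: [-0.0, 1.0, -0.018, -0.0]
contact_force: [0.1, -0.8, -1.0]
gripper_width: 0.168
grasp_force: 60.0
```

Emit:
shift_gripper(motion=[[0, 0, 0, 0, 0, 0, 0], [0, 0, 0, 0.64, 0, 0, 0], [0, 0, 0, 0.64, 0, 0, 0], [0, 0, 0, 0, 0, 0, 0]])

```text
time: 11.35
tool_pos: [0.3662, 0.2695, 0.0369]
tool_rot: [0.002, 1.0, -0.019, -0.004]
contact_force: [-1.0, -0.8, -1.4]
gripper_width: 0.178
grasp_force: 60.0
```

```bash
python3 - <<'E'
from h import *
print(go([.369,.2725,.021],-2))
E
```

```text
(array([ 0.0028, -0.0032,  0.0159]), array([ 0.005,  0.009, -0.003]))
```

Emit:
shift_gripper(motion=[[0, 0, 0, 0.208, 0, 0, 0], [0, 0, 0, 0.032, 0, 0, 0], [0, 0, 0, 0.016, 0, 0, 0], [0, 0, 0, 0, 0, 0, 0], [0, 0, 0, 0, 0, 0, 0]])

```text
time: 11.98
tool_pos: [0.3694, 0.272, 0.025]
tool_rot: [-0.0, 1.0, -0.019, -0.0]
contact_force: [0.1, -0.3, -1.4]
gripper_width: 0.175
grasp_force: 60.0
```

Emit:
shift_gripper(motion=[[0, 0, 0, 0.024, 0, 0, 0], [0, 0, 0, 0, 0, 0, 0], [0, 0, 0, 0, 0, 0, 0]])

```text
time: 12.35
tool_pos: [0.369, 0.2718, 0.023]
tool_rot: [-0.0, 1.0, -0.019, -0.001]
contact_force: [0.4, 0.4, -1.4]
gripper_width: 0.172
grasp_force: 60.0
```

To row units: 0.002 m is 0.032.

Emit:
shift_gripper(motion=[[0, 0, 0, 0.032, 0, 0, 0], [0, 0, 0, 0, 0, 0, 0], [0, 0, 0, 0, 0, 0, 0]])

```text
time: 12.72
tool_pos: [0.369, 0.2718, 0.0209]
tool_rot: [-0.0, 1.0, -0.019, -0.001]
contact_force: [-0.1, -0.5, -1.4]
gripper_width: 0.172
grasp_force: 60.0
```

Emit:
shift_gripper(motion=[[0, 0, 0, 0.024, 0, 0, 0], [0, 0, 0, 0, 0, 0, 0], [0, 0, 0, 0, 0, 0, 0]])

```text
time: 13.1
tool_pos: [0.3693, 0.272, 0.0198]
tool_rot: [-0.0, 1.0, -0.019, -0.0]
contact_force: [-1.8, -0.7, 1.6]
gripper_width: 0.174
grasp_force: 60.5
```

To row units: -0.06 m is -0.96, -0.05 m is -0.8.

Emit:
shift_gripper(motion=[[0.6, 0, 0, 0, 0, 0, 0], [0.6, 0, 0, 0, 0, 0, 0], [0.6, 0, 0, 0, 0, 0, 0], [0.6, 0, 0, -0.8, 0, 0, 0], [0.6, 0, 0, -0.96, 0, 0, 0]])

```text
time: 13.72
tool_pos: [0.3679, 0.2711, 0.1291]
tool_rot: [0.001, 1.0, -0.019, -0.002]
contact_force: [1.4, 0.5, 0.1]
gripper_width: 0.6
grasp_force: 0.0
```

```bash
python3 - <<'E'
from h import *
print(go([.5388,-.0108,.13],-5))
E
```

```text
(array([ 0.1813,  0.2754, -0.0012]), array([0.002, 0.004, 0.05 ]))
```

To row units: 0.05 m is 0.8, 0.032 m is 0.512.

Emit:
shift_gripper(motion=[[0.6, 0.512, 0.8, 0, 0, 0, 0], [0.6, 0.512, 0.8, 0, 0, 0, 0], [0.6, 0.512, 0.8, 0, 0, 0, 0], [0.6, 0.512, 0.8, 0, 0, 0, 0], [0.6, 0.512, 0.8, 0, 0, 0, 0]])

```text
time: 14.35
tool_pos: [0.5206, 0.0142, 0.1295]
tool_rot: [-0.0, 1.0, -0.019, -0.0]
contact_force: [0.4, 0.3, 0.8]
gripper_width: 0.599
grasp_force: 0.0
```

Emit:
shift_gripper(motion=[[0.6, 0.336, 0.4, 0, 0, 0, 0.025], [0.6, 0, 0, 0, 0, 0, 0], [0.6, 0, 0, 0, 0, 0, 0]])

```text
time: 14.72
tool_pos: [0.5393, -0.0093, 0.1289]
tool_rot: [-0.0, 0.999, -0.043, -0.001]
contact_force: [0.3, -0.1, 0.4]
gripper_width: 0.602
grasp_force: 0.0
```

```bash
python3 - <<'E'
from h import *
print(go([.5388,-.0108,.068],-5))
E
```

```text
(array([-0.0002,  0.0016,  0.0609]), array([-0.   ,  0.002,  0.001]))
```

To row units: 0.04 m is 0.64, 0.021 m is 0.336.

Emit:
shift_gripper(motion=[[0.6, 0, 0.024, 0.64, 0, 0, 0], [0.6, 0, 0, 0.336, 0, 0, 0], [0.6, 0, 0, 0, 0, 0, 0], [0, 0, 0, 0, 0, 0, 0], [0, 0, 0, 0, 0, 0, 0]])

```text
time: 15.35
tool_pos: [0.5406, -0.011, 0.07]
tool_rot: [0.0, 0.999, -0.043, 0.001]
contact_force: [-0.5, 0.8, 1.7]
gripper_width: 0.184
grasp_force: 14.5
```

Emit:
shift_gripper(motion=[[0, 0, 0, 0, 0, 0, 0], [0, 0, 0, -0.016, 0, 0, 0], [0, -0.64, 0, -0.016, 0, 0, 0], [0, -0.8, 0, 0, 0, 0, 0], [0, 0, 0, 0, 0, 0, 0]])

```text
time: 15.98
tool_pos: [0.4459, -0.0028, 0.0686]
tool_rot: [-0.0, 0.999, -0.044, -0.002]
contact_force: [0.7, -0.1, -0.1]
gripper_width: 0.169
grasp_force: 60.1
```

```bash
python3 - <<'E'
from h import *
print(go([.369,.180,.12],-2))
E
```

```text
(array([-0.0928, -0.1754, -0.0509]), array([-0.   ,  0.005, -0.052]))
```

To row units: -0.05 m is -0.8, -0.045 m is -0.72, -0.026 rad / 2 = -0.013.

Emit:
shift_gripper(motion=[[0, -0.64, 0, -0.48, 0, 0, 0], [0, -0.64, -0.48, -0.32, 0, 0, 0], [0, -0.2048, -0.8, 0, 0, 0, -0.0125], [0, 0, -0.8, 0, 0, 0, -0.013], [0, 0, -0.72, 0, 0, 0, 0]])

```text
time: 16.6
tool_pos: [0.3695, 0.1809, 0.121]
tool_rot: [-0.0, 1.0, -0.018, 0.0]
contact_force: [0.8, 0.3, -1.0]
gripper_width: 0.169
grasp_force: 59.9
```

Emit:
shift_gripper(motion=[[0, 0, 0, 0, 0, 0, 0], [0, 0, 0, 0.72, 0, 0, 0], [0, 0, 0, 0.768, 0, 0, 0], [0, 0, 0, 0, 0, 0, 0], [0, 0, 0, 0, 0, 0, 0]])

```text
time: 17.23
tool_pos: [0.3703, 0.1791, 0.0289]
tool_rot: [-0.0, 1.0, -0.019, 0.0]
contact_force: [0.5, -0.4, -0.8]
gripper_width: 0.172
grasp_force: 59.9
```

```bash
python3 - <<'E'
from h import *
print(go([.369,.180,.020],-2))
E
```

```text
(array([-0.0014, -0.0009,  0.0089]), array([-0.   , -0.   , -0.002]))
```

To row units: 0.005 m is 0.08, 0.002 m is 0.032.

Emit:
shift_gripper(motion=[[0, 0, 0, 0.08, 0, 0, 0], [0, 0, 0, 0.032, 0, 0, 0], [0, 0, 0, 0, 0, 0, 0], [0, 0, 0, 0, 0, 0, 0]])

```text
time: 17.73
tool_pos: [0.3693, 0.1794, 0.0208]
tool_rot: [-0.0, 1.0, -0.018, -0.0]
contact_force: [0.5, 0.0, -0.1]
gripper_width: 0.178
grasp_force: 59.9
```

Emit:
shift_gripper(motion=[[0, 0, 0, 0.024, 0, 0, 0], [0, 0, 0, 0, 0, 0, 0], [0, 0, 0, 0, 0, 0, 0]])

```text
time: 18.1
tool_pos: [0.3694, 0.1794, 0.0194]
tool_rot: [-0.0, 1.0, -0.018, -0.0]
contact_force: [-2.2, -0.7, 3.2]
gripper_width: 0.173
grasp_force: 60.6
```

To row units: -0.06 m is -0.96, -0.058 m is -0.928.

Emit:
shift_gripper(motion=[[0.6, 0, 0, 0, 0, 0, 0], [0.6, 0, 0, 0, 0, 0, 0], [0.6, 0, 0, 0, 0, 0, 0], [0.6, 0, 0, -0.96, 0, 0, 0], [0.6, 0.16, 0.32, -0.928, 0, 0, 0]])

```text
time: 18.73
tool_pos: [0.3776, 0.1591, 0.1375]
tool_rot: [0.0, 1.0, -0.017, -0.002]
contact_force: [1.4, -0.5, 0.5]
gripper_width: 0.598
grasp_force: 0.0
```

```bash
python3 - <<'E'
from h import *
print(go([.39,-.30,.25],-40))
E
```

```text
(array([ 0.0277,  0.4584, -0.1124]), array([0.001, 0.003, 0.664]))
```

To row units: 0.056 m is 0.896, -0.02 m is -0.32.

Emit:
shift_gripper(motion=[[0.6, 0.16, 0.896, -0.32, 0, 0, 0], [0.6, 0.128, 0.896, -0.32, 0, 0, 0], [0.6, 0.16, 0.896, -0.32, 0, 0, 0], [0.6, 0, 0.896, -0.32, 0, 0, 0], [0.6, 0, 0.896, -0.32, 0, 0, 0]])

```text
time: 19.35
tool_pos: [0.3961, -0.1238, 0.2376]
tool_rot: [0.0, 1.0, -0.018, -0.0]
contact_force: [0.4, -0.3, -0.0]
gripper_width: 0.601
grasp_force: 0.0
```

Emit:
shift_gripper(motion=[[0.6, 0, 0.96, -0.192, 0, 0, 0], [0.6, 0, 0.96, 0, 0, 0, 0], [0.6, 0, 0.9344, 0, 0, 0, 0.083], [0.6, 0, 0, 0, 0, 0, 0.083], [0.6, 0, 0, 0, 0, 0, 0.083]])

```text
time: 19.98
tool_pos: [0.3896, -0.3011, 0.2484]
tool_rot: [-0.0, 0.964, -0.268, -0.001]
contact_force: [-0.3, -0.6, 0.8]
gripper_width: 0.6
grasp_force: 0.0
```

Emit:
shift_gripper(motion=[[0.6, 0, 0, 0, 0, 0, 0.083], [0.6, 0, 0, 0, 0, 0, 0], [0.6, 0, 0, 0, 0, 0, 0]])

```text
time: 20.35
tool_pos: [0.39, -0.3001, 0.2488]
tool_rot: [0.0, 0.94, -0.342, -0.001]
contact_force: [0.5, -0.7, -0.4]
gripper_width: 0.6
grasp_force: 0.0
```

```bash
python3 - <<'E'
from h import *
c=cam("wrist"); im=camrig.grab_frame("wrist"); pickle.dump(c,open("w3.pkl","wb"))
t=camrig.grab_frame("top")[100:350,100:480]
cv2.imwrite("pics/w6.png",cv2.resize(im[:,:,::-1],(800,600),interpolation=cv2.INTER_CUBIC))
cv2.imwrite("pics/t6.png",cv2.resize(t[:,:,::-1],(800,526),interpolation=cv2.INTER_CUBIC))
E
```

```text
(no output)
```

View pics/w6.png

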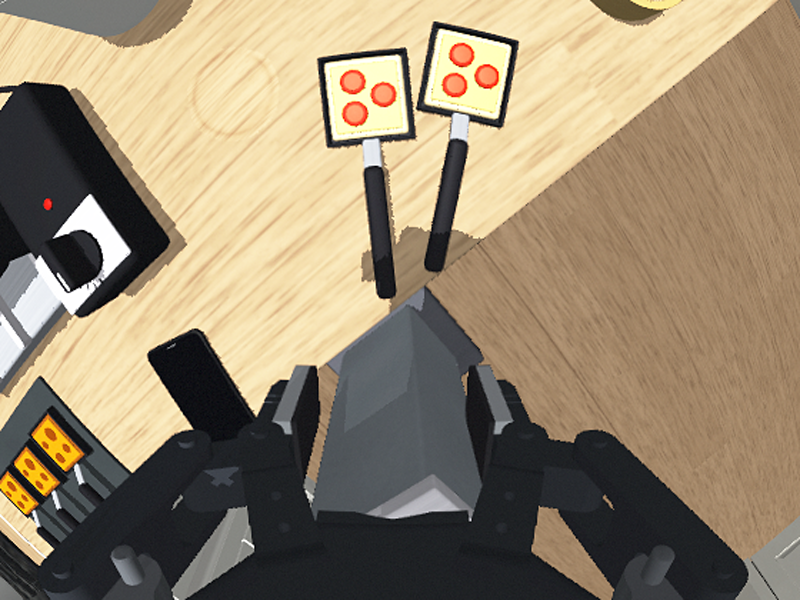

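View pics/t6.png

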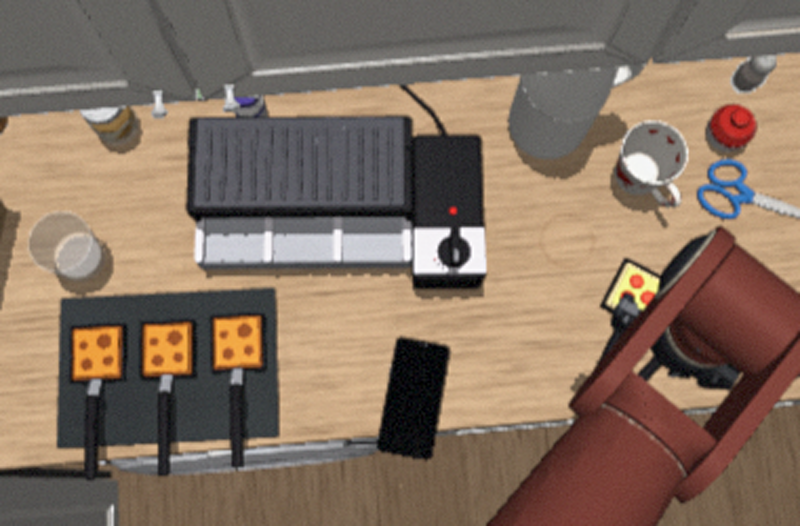

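The three finished pans sit flat and wholly on the board. The waiting handles run (373,167)→(386,296) and (458,140)→(434,270).

```bash
python3 - <<'E'
from h import *
s=800/560
c=C["w3"]
for n,a,b,a1,b1,cs in [("w1",(373,167),(386,295),(359,160),(302,262),[(318,57),(407,48),(414,137),(326,147)]),("w2",(458,140),(435,268),(432,186),(350,267),[(435,22),(518,40),(505,127),(417,110)])]:
    P=[onz(c,np.array(u)/s,.036) for u in(a,b)]; d=P[0]-P[1]; L=np.hypot(*d[:2]); g=P[1]+d/L*.053
    tc=np.mean([onz(c,np.array(u)/s,.014) for u in cs],0); h=tc-P[1]
    print(n,P[0].round(4),P[1].round(4),"L",L.round(3),np.degrees(np.arctan2(d[1],d[0])).round(1),"tray",tc.round(4),np.degrees(np.arctan2(h[1],h[0])).round(1),np.hypot(*h[:2]).round(3))
    print("  tri tip",tri([(c,np.array(b)/s),(C["w1"],np.array(b1)/s)]).round(4))
E
```

```text
w1 [ 0.4485 -0.3302  0.036 ] [ 0.3642 -0.2719  0.036 ] L 0.102 -34.7 tray [ 0.496  -0.3619  0.014 ] -34.3 0.16
  tri tip [ 0.3999 -0.3063  0.1839]
w2 [ 0.4235 -0.3932  0.036 ] [ 0.3564 -0.3163  0.036 ] L 0.102 -48.9 tray [ 0.4584 -0.4383  0.014 ] -50.1 0.159
  tri tip [ 0.3196 -0.3028 -0.1037]
```

```bash
python3 - <<'E'
from h import *
print(go([.404,-.3004,.07],-34))
E
```

```text
(array([ 0.011 , -0.0089,  0.1789]), array([ 0.001,  0.001, -0.105]))
```

The manual's scale: shifts go in shares of 62.5 mm and turns go in shares of 2 rad. Converting my numbers, 0.06 m is 0.96, 0.058 m is 0.928, -0.105 rad / 2 = -0.0525.

Emit:
shift_gripper(motion=[[0.45, 0.176, -0.144, 0.96, 0, 0, 0], [0.45, 0, 0, 0.96, 0, 0, -0.0525], [0.45, 0, 0, 0.928, 0, 0, 0], [0.45, 0, 0, 0, 0, 0, 0], [0.45, 0, 0, 0, 0, 0, 0]])

```text
time: 21.08
tool_pos: [0.4052, -0.3015, 0.0732]
tool_rot: [0.001, 0.956, -0.293, 0.001]
contact_force: [0.8, 0.1, 0.2]
gripper_width: 0.452
grasp_force: 0.0
```

```bash
python3 - <<'E'
from h import *
print(go([.404,-.3004,.013],-34))
im=camrig.grab_frame("wrist")
cv2.imwrite("pics/w7.png",im[:,:,::-1])
E
```

```text
(array([-0.0018, -0.0003,  0.0602]), array([ 0.001, -0.002, -0.001]))
```

View pics/w7.png

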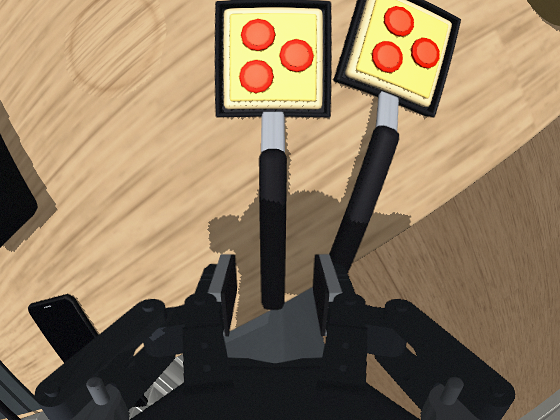

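The handle is centred between the fingers. The neighbouring handle is close to the right finger, so I'll narrow the opening before descending.

To row units: 0.04 m is 0.64, 0.02 m is 0.32.

Emit:
shift_gripper(motion=[[0.36, -0.016, 0.008, 0, 0, 0, 0], [0.36, 0, 0, 0, 0, 0, 0], [0.36, 0, 0, 0.64, 0, 0, 0], [0.36, 0, 0, 0.32, 0, 0, 0], [0.36, 0, 0, 0, 0, 0, 0]])

```text
time: 21.75
tool_pos: [0.402, -0.2993, 0.0098]
tool_rot: [-0.001, 0.956, -0.293, -0.002]
contact_force: [-0.1, 0.4, -1.0]
gripper_width: 0.359
grasp_force: 0.0
```

Emit:
shift_gripper(motion=[[0.36, 0, 0, 0, 0, 0, 0], [0, 0, 0, 0, 0, 0, 0], [0, 0, 0, 0, 0, 0, 0], [0, 0, 0, 0, 0, 0, 0]])

```text
time: 22.25
tool_pos: [0.4037, -0.301, 0.0121]
tool_rot: [0.001, 0.956, -0.293, 0.001]
contact_force: [-0.8, 0.0, 4.8]
gripper_width: 0.176
grasp_force: 62.0
```

Gripped. I'll lift and carry to in front of bay 2.

To row units: -0.058 m is -0.928, -0.05 m is -0.8.

Emit:
shift_gripper(motion=[[0, 0, 0, -0.48, 0, 0, 0], [0, 0, 0, -0.8, 0, 0, 0], [0, 0, 0, -0.928, 0, 0, 0], [0, 0, 0, 0, 0, 0, 0]])

```text
time: 22.75
tool_pos: [0.4054, -0.3026, 0.1547]
tool_rot: [0.003, 0.956, -0.293, 0.004]
contact_force: [-0.0, 0.4, -1.0]
gripper_width: 0.171
grasp_force: 61.5
```

```bash
python3 - <<'E'
from h import *
print(go([.4117,.0936,.15],-5.2))
E
```

```text
(array([-0.217 , -0.3317,  0.0018]), array([ 0.005, -0.008, -0.504]))
```

To row units: -0.056 m is -0.896, -0.004 m is -0.064, -0.168 rad / 2 = -0.084.

Emit:
shift_gripper(motion=[[0, 0, 0, 0, 0, 0, -0.084], [0, 0, 0, 0, 0, 0, -0.084], [0, 0, 0, 0, 0, 0, -0.084], [0, -0.064, -0.896, 0, 0, 0, 0], [0, -0.064, -0.896, 0, 0, 0, 0]])

```text
time: 23.38
tool_pos: [0.404, -0.1864, 0.1467]
tool_rot: [-0.001, 0.999, -0.047, -0.002]
contact_force: [0.7, 1.1, -1.2]
gripper_width: 0.172
grasp_force: 61.4
```

Emit:
shift_gripper(motion=[[0, -0.064, -0.896, 0, 0, 0, 0], [0, -0.064, -0.896, 0, 0, 0, 0], [0, -0.064, -0.896, 0, 0, 0, 0], [0, -0.064, -0.896, 0, 0, 0, 0], [0, -0.064, -0.896, 0, 0, 0, 0]])

```text
time: 24.0
tool_pos: [0.4093, 0.0944, 0.1471]
tool_rot: [0.0, 0.999, -0.046, -0.002]
contact_force: [0.7, 0.2, -0.8]
gripper_width: 0.174
grasp_force: 61.4
```

Emit:
shift_gripper(motion=[[0, 0, 0, 0, 0, 0, 0], [0, 0, 0, 0, 0, 0, 0]])

```text
time: 24.25
tool_pos: [0.4099, 0.0925, 0.1475]
tool_rot: [0.0, 0.999, -0.045, -0.002]
contact_force: [0.3, -1.2, -0.6]
gripper_width: 0.167
grasp_force: 61.5
```

```bash
python3 - <<'E'
from h import *
print(go([.4117,.0936,.071],-5.2))
cv2.imwrite("pics/w8.png",camrig.grab_frame("wrist")[:,:,::-1])
E
```

```text
(array([ 0.002 , -0.0014,  0.0765]), array([0.001, 0.004, 0.   ]))
```

To row units: 0.04 m is 0.64, 0.036 m is 0.576.

Emit:
shift_gripper(motion=[[0, 0.032, -0.0224, 0.64, 0, 0, 0], [0, 0, 0, 0.576, 0, 0, 0], [0, 0, 0, 0, 0, 0, 0], [0, 0, 0, 0, 0, 0, 0]])

```text
time: 24.8
tool_pos: [0.4138, 0.093, 0.0741]
tool_rot: [-0.0, 0.999, -0.047, 0.0]
contact_force: [-0.0, 1.2, -0.9]
gripper_width: 0.178
grasp_force: 61.4
```

```bash
python3 - <<'E'
from h import *
print(go([.5511,.0809,.071],-5.2))
cv2.imwrite("pics/w9.png",camrig.grab_frame("wrist")[:,:,::-1])
a=cv2.imread("pics/w9.png")[60:270,170:380]
cv2.imwrite("pics/c9.png",cv2.resize(a,(600,600),interpolation=cv2.INTER_CUBIC))
E
```

```text
(array([ 0.1378, -0.0007,  0.0031]), array([-0.   , -0.   , -0.002]))
```

View pics/c9.png

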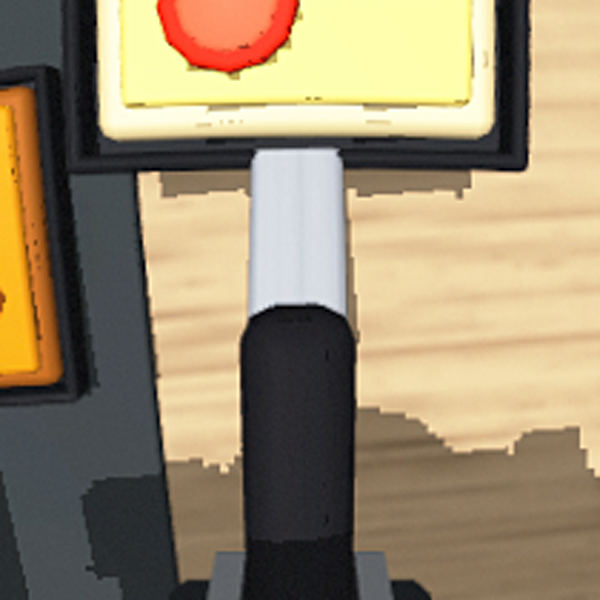

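The pan sits square in the grip. I'll insert it, watching the forces.

To row units: 0.03 m is 0.48, 0.002 m is 0.032.

Emit:
shift_gripper(motion=[[0, 0.48, 0, 0.032, 0, 0, 0], [0, 0.32, 0, 0, 0, 0, 0], [0, 0, 0, 0, 0, 0, 0]])

```text
time: 25.22
tool_pos: [0.4651, 0.089, 0.0732]
tool_rot: [-0.0, 0.999, -0.046, 0.001]
contact_force: [0.4, 1.2, -1.0]
gripper_width: 0.172
grasp_force: 61.4
```

Emit:
shift_gripper(motion=[[0, 0.48, 0, 0.016, 0, 0, 0], [0, 0, 0, 0, 0, 0, 0]])

```text
time: 25.48
tool_pos: [0.4939, 0.0864, 0.0713]
tool_rot: [-0.0, 0.999, -0.046, 0.001]
contact_force: [-0.3, 0.1, -1.9]
gripper_width: 0.175
grasp_force: 61.4
```

Emit:
shift_gripper(motion=[[0, 0.48, 0, 0, 0, 0, 0], [0, 0, 0, 0, 0, 0, 0]])

```text
time: 25.72
tool_pos: [0.5232, 0.0838, 0.0709]
tool_rot: [-0.0, 0.999, -0.046, 0.0]
contact_force: [-0.3, 0.5, -1.6]
gripper_width: 0.175
grasp_force: 61.4
```

```bash
python3 - <<'E'
from h import *
print(go([.5511,.0809,.069],-5.2))
E
```

```text
(array([0.0281, 0.0003, 0.0019]), array([-0.   , -0.   , -0.001]))
```

To row units: 0.022 m is 0.352, 0.002 m is 0.032.

Emit:
shift_gripper(motion=[[0, 0.352, 0, 0.032, 0, 0, 0], [0, 0, 0, 0.016, 0, 0, 0], [0, 0, 0, 0, 0, 0, 0]])

```text
time: 26.1
tool_pos: [0.5442, 0.0819, 0.0677]
tool_rot: [-0.0, 0.999, -0.046, 0.0]
contact_force: [1.7, -0.7, 1.5]
gripper_width: 0.172
grasp_force: 61.8
```

Emit:
shift_gripper(motion=[[0, 0.064, 0, 0, 0, 0, 0], [0, 0, 0, 0, 0, 0, 0]])

```text
time: 26.35
tool_pos: [0.5481, 0.0817, 0.0674]
tool_rot: [-0.0, 0.999, -0.045, -0.001]
contact_force: [-2.7, 0.2, 4.7]
gripper_width: 0.174
grasp_force: 62.2
```

Emit:
shift_gripper(motion=[[0, 0.048, 0, 0, 0, 0, 0], [0, 0, 0, 0, 0, 0, 0]])

```text
time: 26.6
tool_pos: [0.5485, 0.0816, 0.0671]
tool_rot: [0.0, 0.999, -0.045, -0.005]
contact_force: [-14.8, 1.4, 13.5]
gripper_width: 0.174
grasp_force: 63.5
```

Home against the rear stop: the force rose to 15 N at x=.5485. I'll release and go to waiting_2.

To row units: -0.06 m is -0.96, -0.05 m is -0.8.

Emit:
shift_gripper(motion=[[0.6, 0, 0, 0, 0, 0, 0], [0.6, 0, 0, 0, 0, 0, 0], [0.6, 0, 0, 0, 0, 0, 0], [0.6, -0.048, 0, -0.8, 0, 0, 0], [0.6, -0.32, 0.32, -0.96, 0, 0, 0]])

```text
time: 27.22
tool_pos: [0.5275, 0.0647, 0.1734]
tool_rot: [-0.0, 0.999, -0.045, -0.002]
contact_force: [1.2, -1.1, 0.6]
gripper_width: 0.597
grasp_force: 0.0
```

```bash
python3 - <<'E'
from h import *
print(go([.39,-.30,.25],-45))
E
```

```text
(array([-0.1044,  0.3756, -0.0762]), array([0.001, 0.003, 0.695]))
```

To row units: 0.054 m is 0.864, -0.02 m is -0.32.

Emit:
shift_gripper(motion=[[0.6, -0.256, 0.864, -0.32, 0, 0, 0], [0.6, -0.256, 0.864, -0.32, 0, 0, 0], [0.6, -0.256, 0.864, -0.32, 0, 0, 0], [0.6, -0.256, 0.864, -0.256, 0, 0, 0], [0.6, -0.256, 0.864, 0, 0, 0, 0]])

```text
time: 27.85
tool_pos: [0.4237, -0.1993, 0.2515]
tool_rot: [0.001, 0.999, -0.046, 0.001]
contact_force: [1.6, 0.6, -0.9]
gripper_width: 0.601
grasp_force: 0.0
```

Emit:
shift_gripper(motion=[[0.6, -0.256, 0.864, 0, 0, 0, 0], [0.6, -0.128, 0.816, 0, 0, 0, 0.087], [0.6, 0, 0, 0, 0, 0, 0.087], [0.6, 0, 0, 0, 0, 0, 0.087], [0.6, 0, 0, 0, 0, 0, 0.0865]])

```text
time: 28.48
tool_pos: [0.3901, -0.2999, 0.2492]
tool_rot: [0.0, 0.922, -0.386, -0.001]
contact_force: [-0.1, 0.6, -0.3]
gripper_width: 0.601
grasp_force: 0.0
```

Emit:
shift_gripper(motion=[[0.6, 0, 0, 0, 0, 0, 0], [0.6, 0, 0, 0, 0, 0, 0]])

```text
time: 28.72
tool_pos: [0.3903, -0.2995, 0.2494]
tool_rot: [0.0, 0.924, -0.382, -0.001]
contact_force: [-0.0, 0.2, 0.1]
gripper_width: 0.6
grasp_force: 0.0
```

```bash
cat > det.py <<'E'
from h import *
def det(pk=None):
    c=cam("wrist"); im=camrig.grab_frame("wrist"); cv2.imwrite("pics/det.png",im[:,:,::-1])
    hsv=cv2.cvtColor(im,cv2.COLOR_RGB2HSV)
    m=cv2.inRange(hsv,(24,50,200),(36,255,255)); m=cv2.morphologyEx(m,cv2.MORPH_CLOSE,np.ones((21,21)))
    n,l,st,ce=cv2.connectedComponentsWithStats(m)
    for i in range(1,n):
        if st[i,4]<800: continue
        pts=np.argwhere(l==i)[:,::-1]; hull=cv2.convexHull(pts.astype(np.float32))[:,0]
        w=np.array([onz(c,p,.020)[:2] for p in hull],np.float32)
        (x,y),(a,b),th=cv2.minAreaRect(w*1000)
        print(ce[i].round(),st[i,4],"centre",round(x/1000,4),round(y/1000,4),"size",round(a),round(b),"ang",round(th,1))
det()
t,r=tool(); print(t, r.as_euler("zyx",degrees=True).round(1))
E
python3 det.py
```

```text
[318.  47.] 2775 centre 0.4592 -0.436 size 59 78 ang 39.6
[ 38. 352.] 854 centre 0.4727 0.2992 size 196 67 ang 89.4
[ 0.39034938 -0.29953105  0.24940209] [ 4.49e+01 -1.00e-01 -1.80e+02]
```

waiting_2 hasn't moved.

```bash
python3 - <<'E'
from h import *
print(go([.3872,-.3535,.013],-49.6))
E
```

```text
(array([0.0361, 0.0403, 0.2364]), array([0.001, 0.001, 0.081]))
```

To row units: 0.06 m is 0.96, 0.055 m is 0.88, 0.081 rad / 2 = 0.0405.

Emit:
shift_gripper(motion=[[0.6, 0.576, 0.64, 0, 0, 0, 0], [0.6, 0, 0, 0.96, 0, 0, 0.0405], [0.6, 0, 0, 0.96, 0, 0, 0], [0.6, 0, 0, 0.88, 0, 0, 0], [0.6, 0, 0, 0, 0, 0, 0]])

```text
time: 29.4
tool_pos: [0.3845, -0.3498, 0.0694]
tool_rot: [-0.002, 0.908, -0.42, -0.006]
contact_force: [-0.7, 0.2, 0.3]
gripper_width: 0.599
grasp_force: 0.0
```

```bash
python3 - <<'E'
from h import *
print(go([.3872,-.3535,.013],-49.6))
c=cam("wrist"); im=cv2.cvtColor(camrig.grab_frame("wrist"),cv2.COLOR_RGB2GRAY)
# dark handle extent on rows ahead of the fingers
for row in (150,180,205,225):
    x=np.flatnonzero(im[row,200:350]<70)+200
    if len(x): m=x.mean(); print(row,x.min(),x.max(),len(x),onz(c,(m,row),.036).round(4), rot(status.state()["tool_rot"]).inv().apply(onz(c,(m,row),.036)-tool()[0]).round(4))
E
```

```text
(array([0.0052, 0.0003, 0.0563]), array([ 0.001,  0.012, -0.   ]))
150 260 287 28 [ 0.4197 -0.3903  0.036 ] [ 0.0508 -0.0006  0.0369]
180 259 287 29 [ 0.409  -0.3773  0.036 ] [ 0.0339 -0.0009  0.037 ]
205 260 286 27 [ 0.3995 -0.3661  0.036 ] [ 0.0193 -0.001   0.037 ]
225 260 286 27 [ 0.3916 -0.3567  0.036 ] [ 0.007  -0.001   0.0371]
```

Handle lies 1 mm from the tool plane and parallel to it. I'll descend and grip.

To row units: 0.04 m is 0.64, 0.018 m is 0.288.

Emit:
shift_gripper(motion=[[0.5, 0.016, -0.008, 0.64, 0, 0, 0], [0.5, 0, 0, 0.288, 0, 0, 0], [0.5, 0, 0, 0, 0, 0, 0], [0.5, 0, 0, 0, 0, 0, 0], [0, 0, 0, 0, 0, 0, 0]])

```text
time: 30.08
tool_pos: [0.3891, -0.3547, 0.0182]
tool_rot: [0.001, 0.907, -0.42, 0.001]
contact_force: [-0.2, -0.4, -0.3]
gripper_width: 0.301
grasp_force: 0.0
```

Emit:
shift_gripper(motion=[[0, 0, 0, 0, 0, 0, 0], [0, 0, 0, 0, 0, 0, 0], [0, 0, 0, 0, 0, 0, 0]])

```text
time: 30.45
tool_pos: [0.3887, -0.3543, 0.0173]
tool_rot: [0.001, 0.907, -0.42, 0.0]
contact_force: [-2.0, 0.9, 4.5]
gripper_width: 0.171
grasp_force: 61.1
```

Emit:
shift_gripper(motion=[[0, 0, 0, -0.48, 0, 0, 0], [0, 0, 0, -0.8, 0, 0, 0], [0, 0, 0, -0.928, 0, 0, 0], [0, 0, 0, 0, 0, 0, 0]])

```text
time: 30.95
tool_pos: [0.3905, -0.3562, 0.16]
tool_rot: [0.002, 0.907, -0.42, 0.004]
contact_force: [-0.3, 0.0, -1.2]
gripper_width: 0.171
grasp_force: 60.4
```

```bash
python3 - <<'E'
from h import *
print(go([.403,.0025,.15],-5.2))
E
```

```text
(array([-0.2654, -0.2416,  0.0073]), array([ 0.004, -0.009, -0.776]))
```

To row units: -0.16 rad / 2 = -0.08.

Emit:
shift_gripper(motion=[[0, 0, 0, 0, 0, 0, -0.08], [0, 0, 0, 0, 0, 0, -0.08], [0, 0, 0, 0, 0, 0, -0.08], [0, 0, 0, 0, 0, 0, -0.08], [0, 0, 0, 0, 0, 0, -0.068]])

```text
time: 31.58
tool_pos: [0.3873, -0.3525, 0.1518]
tool_rot: [-0.002, 0.999, -0.043, -0.002]
contact_force: [0.6, -0.3, -1.4]
gripper_width: 0.174
grasp_force: 60.4
```

Emit:
shift_gripper(motion=[[0, -0.048, -0.96, 0, 0, 0, 0], [0, -0.048, -0.96, 0, 0, 0, 0], [0, -0.064, -0.96, 0, 0, 0, 0], [0, -0.048, -0.96, 0, 0, 0, 0], [0, -0.064, -0.96, 0, 0, 0, 0]])

```text
time: 32.2
tool_pos: [0.3973, -0.0513, 0.1523]
tool_rot: [-0.001, 0.999, -0.046, -0.002]
contact_force: [0.6, 0.6, -1.8]
gripper_width: 0.172
grasp_force: 60.4
```

Emit:
shift_gripper(motion=[[0, -0.048, -0.944, 0, 0, 0, 0], [0, 0, 0, 0, 0, 0, 0], [0, 0, 0, 0, 0, 0, 0]])

```text
time: 32.58
tool_pos: [0.4002, 0.0056, 0.1529]
tool_rot: [0.0, 0.999, -0.045, -0.002]
contact_force: [-0.2, -0.5, -1.3]
gripper_width: 0.177
grasp_force: 60.4
```

```bash
python3 - <<'E'
from h import *
print(go([.403,.0035,.0775],-5.2))
E
```

```text
(array([0.0032, 0.0018, 0.0754]), array([0.   , 0.004, 0.   ]))
```

To row units: 0.04 m is 0.64, 0.034 m is 0.544.

Emit:
shift_gripper(motion=[[0, 0.032, 0.0288, 0.64, 0, 0, 0], [0, 0, 0, 0.544, 0, 0, 0], [0, 0, 0, 0, 0, 0, 0], [0, 0, 0, 0, 0, 0, 0]])

```text
time: 33.08
tool_pos: [0.4035, 0.0025, 0.0814]
tool_rot: [0.0, 0.999, -0.047, -0.0]
contact_force: [0.3, 0.3, -1.7]
gripper_width: 0.171
grasp_force: 60.4
```

Emit:
shift_gripper(motion=[[0, 0.48, 0, 0, 0, 0, 0], [0, 0.32, 0, 0, 0, 0, 0], [0, 0, 0, 0, 0, 0, 0]])

```text
time: 33.45
tool_pos: [0.4551, -0.0017, 0.0828]
tool_rot: [0.0, 0.999, -0.046, 0.001]
contact_force: [0.3, 0.3, -1.2]
gripper_width: 0.17
grasp_force: 60.4
```

Emit:
shift_gripper(motion=[[0, 0.48, 0, 0.016, 0, 0, 0], [0, 0, 0, 0, 0, 0, 0]])

```text
time: 33.7
tool_pos: [0.4839, -0.0041, 0.0808]
tool_rot: [0.0, 0.999, -0.046, 0.0]
contact_force: [-0.1, 0.1, -1.8]
gripper_width: 0.173
grasp_force: 60.4
```

```bash
python3 - <<'E'
from h import *
print(go([.5403,-.009,.0735],-5.2))
E
```

```text
(array([ 0.0566, -0.0003,  0.0074]), array([ 0.   , -0.001, -0.001]))
```

To row units: 0.03 m is 0.48, 0.005 m is 0.08.

Emit:
shift_gripper(motion=[[0, 0, 0, 0.08, 0, 0, 0], [0, 0.48, 0, 0, 0, 0, 0], [0, 0, 0, 0, 0, 0, 0]])

```text
time: 34.08
tool_pos: [0.5129, -0.0065, 0.0748]
tool_rot: [0.0, 0.999, -0.046, -0.0]
contact_force: [1.0, 0.4, -1.7]
gripper_width: 0.172
grasp_force: 60.4
```

Emit:
shift_gripper(motion=[[0, 0.32, 0, 0.032, 0, 0, 0], [0, 0, 0, 0.016, 0, 0, 0], [0, 0, 0, 0, 0, 0, 0]])

```text
time: 34.45
tool_pos: [0.5329, -0.0083, 0.0724]
tool_rot: [0.0, 0.999, -0.046, 0.001]
contact_force: [2.1, -0.6, 1.4]
gripper_width: 0.175
grasp_force: 60.9
```

Emit:
shift_gripper(motion=[[0, 0.064, 0, 0, 0, 0, 0], [0, 0, 0, 0, 0, 0, 0]])

```text
time: 34.7
tool_pos: [0.5356, -0.0085, 0.0722]
tool_rot: [-0.0, 0.999, -0.046, -0.001]
contact_force: [-2.6, -1.2, 6.8]
gripper_width: 0.173
grasp_force: 61.6
```

To row units: 0.003 m is 0.048.

Emit:
shift_gripper(motion=[[0, 0.048, 0, 0, 0, 0, 0], [0, 0, 0, 0, 0, 0, 0]])

```text
time: 34.95
tool_pos: [0.5385, -0.0087, 0.0722]
tool_rot: [-0.0, 0.999, -0.045, -0.001]
contact_force: [-3.5, 0.2, 7.6]
gripper_width: 0.17
grasp_force: 61.6
```

Emit:
shift_gripper(motion=[[0, 0.032, 0, 0, 0, 0, 0], [0, 0, 0, 0, 0, 0, 0]])

```text
time: 35.2
tool_pos: [0.5404, -0.0089, 0.0722]
tool_rot: [-0.0, 0.999, -0.045, -0.001]
contact_force: [-4.1, 0.9, 8.2]
gripper_width: 0.175
grasp_force: 61.6
```

To row units: 0.002 m is 0.032.

Emit:
shift_gripper(motion=[[0, 0.032, 0, 0, 0, 0, 0], [0, 0, 0, 0, 0, 0, 0]])

```text
time: 35.45
tool_pos: [0.5419, -0.009, 0.0721]
tool_rot: [-0.0, 0.999, -0.045, -0.002]
contact_force: [-6.6, 0.7, 8.5]
gripper_width: 0.172
grasp_force: 61.9
```

Emit:
shift_gripper(motion=[[0, 0.032, 0, 0, 0, 0, 0], [0, 0, 0, 0, 0, 0, 0]])

```text
time: 35.7
tool_pos: [0.5418, -0.009, 0.0721]
tool_rot: [-0.0, 0.999, -0.045, -0.005]
contact_force: [-14.0, 1.1, 15.5]
gripper_width: 0.168
grasp_force: 62.6
```

Home: the force steps up at x=.5418. I'll release, back off and look at the knob and bays.

To row units: -0.06 m is -0.96, -0.05 m is -0.8.

Emit:
shift_gripper(motion=[[0.6, 0, 0, 0, 0, 0, 0], [0.6, 0, 0, 0, 0, 0, 0], [0.6, 0, 0, 0, 0, 0, 0], [0.6, -0.048, 0, -0.96, 0, 0, 0], [0.6, -0.48, 0.32, -0.8, 0, 0, 0]])

```text
time: 36.33
tool_pos: [0.5112, -0.0261, 0.183]
tool_rot: [-0.0, 0.999, -0.045, -0.0]
contact_force: [1.0, -1.0, 1.5]
gripper_width: 0.602
grasp_force: 0.0
```

Emit:
shift_gripper(motion=[[0.6, -0.48, 0.64, -0.48, 0, 0, 0], [0.6, -0.16, 0.48, -0.32, 0, 0, 0], [0.6, 0, 0, 0, 0, 0, 0], [0.6, 0, 0, 0, 0, 0, 0]])

```text
time: 36.83
tool_pos: [0.4644, -0.092, 0.2305]
tool_rot: [-0.0, 0.999, -0.046, -0.001]
contact_force: [0.0, 0.1, -0.9]
gripper_width: 0.602
grasp_force: 0.0
```

```bash
python3 - <<'E'
from h import *
c=cam("wrist"); im=camrig.grab_frame("wrist"); pickle.dump(c,open("w3.pkl","wb"))
cv2.imwrite("pics/w10.png",im[:,:,::-1])
a=im[:300,60:460,::-1]
cv2.imwrite("pics/c10.png",cv2.resize(a,(800,600),interpolation=cv2.INTER_CUBIC)); print(tool()[0])
for p in [(.559,-.114,.12),(.659,.0715,.055)]: print((proj(c,p)-[60,0])*2)
E
```

```text
[ 0.46431305 -0.09163742  0.23007813]
[464.93797681 163.07400745]
[86.6844915  44.01336183]
```

View pics/c10.png

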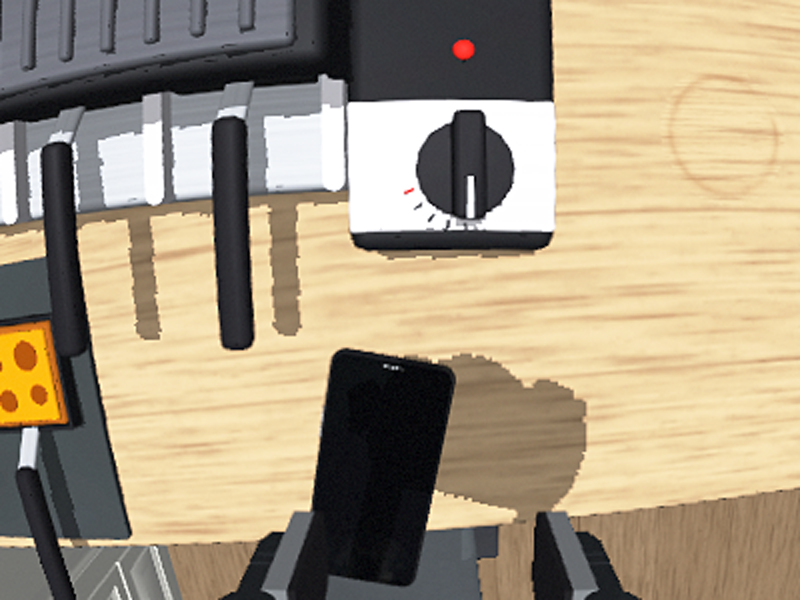

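Both waiting trays are wholly under the hood. The knob bar's top runs (469,112)-(471,218), and its disc is centred at (465,170).

```bash
python3 - <<'E'
from h import *
c=C["w3"]
for n,uv,z in [("bar+x",(469,112),.12),("bar-x",(471,218),.12),("mid",(470,165),.12),("disc",(465,170),.087),("discL",(416,170),.087),("discR",(514,167),.087)]:
    print(n,onz(c,(60+uv[0]/2,uv[1]/2),z).round(4))
A=onz(C["w3"],(60+235,82.5),.12)
print(go([.558,-.116,.14],-5.3), go([.558,-.116,.095],-5.3))
E
```

```text
bar+x [ 0.5789 -0.1173  0.12  ]
bar-x [ 0.5375 -0.1145  0.12  ]
mid [ 0.5581 -0.1159  0.12  ]
disc [ 0.5579 -0.1157  0.087 ]
discL [ 0.5597 -0.0947  0.087 ]
discR [ 0.5577 -0.137   0.087 ]
(array([0.0958, 0.0159, 0.0898]), array([-0.001,  0.003,  0.002])) (array([0.0959, 0.0159, 0.1348]), array([-0.001,  0.003,  0.002]))
```

To row units: 0.05 m is 0.8, 0.046 m is 0.736, 0.003 rad / 2 = 0.0015.

Emit:
shift_gripper(motion=[[0.6, 0.8, 0.16, 0.32, 0, 0, 0], [0.6, 0.736, 0.096, 0.32, 0, 0.0015, 0.001], [0.6, 0, 0, 0.72, 0, 0, 0], [0.6, 0, 0, 0, 0, 0, 0], [0.6, 0, 0, 0, 0, 0, 0]])

```text
time: 37.5
tool_pos: [0.5589, -0.1164, 0.1467]
tool_rot: [-0.0, 0.999, -0.046, 0.001]
contact_force: [0.1, -0.7, -0.1]
gripper_width: 0.598
grasp_force: 0.0
```

```bash
python3 - <<'E'
from h import *
print(go([.558,-.1158,.092],-4.5)); print(status.state()["joint_pos"].round(2))
E
```

```text
(array([-0.0011, -0.0005,  0.0547]), array([-0.   , -0.002, -0.014]))
[-0.34 -0.01  1.82  0.    1.33  1.33]
```

To row units: 0.03 m is 0.48, 0.023 m is 0.368.

Emit:
shift_gripper(motion=[[0.6, -0.016, -0.008, 0.48, 0, 0, 0], [0.6, 0, 0, 0.368, 0, 0, 0], [0.6, 0, 0, 0, 0, 0, 0], [0, 0, 0, 0, 0, 0, 0], [0, 0, 0, 0, 0, 0, 0]])

```text
time: 38.12
tool_pos: [0.5592, -0.1169, 0.0956]
tool_rot: [0.001, 0.999, -0.047, 0.003]
contact_force: [0.2, -0.1, 0.4]
gripper_width: 0.184
grasp_force: 0.0
```

Emit:
shift_gripper(motion=[[0, 0, 0, 0, 0, 0, 0], [0, 0, 0, 0, 0, 0, 0]])

```text
time: 38.38
tool_pos: [0.5593, -0.1161, 0.0957]
tool_rot: [-0.0, 0.999, -0.046, 0.003]
contact_force: [-0.8, 4.0, 5.8]
gripper_width: 0.136
grasp_force: 60.1
```

Emit:
shift_gripper(motion=[[0, 0, 0, 0, 0, 0, 0.075], [0, 0, 0, 0, 0, 0, 0.075], [0, 0, 0, 0, 0, 0, 0.075], [0, 0, 0, 0, 0, 0, 0.075], [0, 0, 0, 0, 0, 0, 0]])

```text
time: 39.0
tool_pos: [0.5593, -0.1161, 0.0957]
tool_rot: [-0.001, 0.94, -0.34, 0.002]
contact_force: [-1.2, 3.5, 6.3]
gripper_width: 0.142
grasp_force: 60.1
```

```bash
python3 -c "
from h import *
print(status.state()['ft_torque'],tool()[1].as_euler('zyx',degrees=True))"
```

```text
[0.48068414 0.23149081 0.07895329] [  39.72913278    0.28305472 -179.99744969]
```

To row units: 0.15 rad / 2 = 0.075.

Emit:
shift_gripper(motion=[[0, 0, 0, 0, 0, 0, 0.075], [0, 0, 0, 0, 0, 0, 0.075], [0, 0, 0, 0, 0, 0, 0.075], [0, 0, 0, 0, 0, 0, 0.065], [0, 0, 0, 0, 0, 0, 0]])

```text
time: 39.62
tool_pos: [0.5592, -0.1161, 0.0957]
tool_rot: [-0.001, 0.804, -0.594, 0.002]
contact_force: [-0.4, 2.8, 5.6]
gripper_width: 0.142
grasp_force: 60.1
```

```bash
python3 -c "
from h import *
print(status.state()['ft_torque'],tool()[1].as_euler('zyx',degrees=True))"
```

```text
[0.50580361 0.33299646 0.21540108] [  72.94324555    0.2724087  -179.99904209]
```

Emit:
shift_gripper(motion=[[0, 0, 0, 0, 0, 0, 0.015], [0, 0, 0, 0, 0, 0, 0]])

```text
time: 39.88
tool_pos: [0.5592, -0.1161, 0.0957]
tool_rot: [-0.001, 0.796, -0.606, 0.002]
contact_force: [0.4, 4.1, 6.2]
gripper_width: 0.139
grasp_force: 60.5
```

```bash
python3 -c "
from h import *
print(status.state()['ft_torque'],tool()[1].as_euler('zyx',degrees=True))"
```

```text
[0.49284032 0.30189728 0.56679289] [ 74.55178317   0.26892156 179.9862297 ]
```

The torque jumped from 0.22 to 0.57 N·m, so the knob is at its stop. I'll press slightly, hold, then let go.

To row units: 0.03 rad / 2 = 0.015.

Emit:
shift_gripper(motion=[[0, 0, 0, 0, 0, 0, 0.015], [0, 0, 0, 0, 0, 0, 0], [0, 0, 0, 0, 0, 0, 0], [0, 0, 0, 0, 0, 0, 0], [0, 0, 0, 0, 0, 0, 0]])

```text
time: 40.5
tool_pos: [0.5593, -0.1161, 0.0957]
tool_rot: [-0.001, 0.787, -0.617, 0.002]
contact_force: [-0.3, 3.7, 5.9]
gripper_width: 0.138
grasp_force: 64.4
```

Emit:
shift_gripper(motion=[[0, 0, 0, 0, 0, 0, 0], [0, 0, 0, 0, 0, 0, 0], [0, 0, 0, 0, 0, 0, 0], [0, 0, 0, 0, 0, 0, 0]])

```text
time: 41.0
tool_pos: [0.5592, -0.1161, 0.0957]
tool_rot: [-0.001, 0.787, -0.617, 0.002]
contact_force: [-0.7, 3.8, 6.3]
gripper_width: 0.141
grasp_force: 64.4
```

```bash
python3 -c "
from h import *
print(status.state()['ft_torque'],tool()[1].as_euler('zyx',degrees=True))"
```

```text
[0.56977853 0.25782059 1.02928234] [ 76.16108781   0.26382799 179.96739158]
```

Emit:
shift_gripper(motion=[[1, 0, 0, 0, 0, 0, 0], [1, 0, 0, 0, 0, 0, 0], [1, 0, 0, 0, 0, 0, 0], [1, 0, 0, 0, 0, 0, 0], [1, 0, 0, 0, 0, 0, 0]])

```text
time: 41.62
tool_pos: [0.5579, -0.1168, 0.0933]
tool_rot: [-0.0, 0.786, -0.618, 0.001]
contact_force: [0.2, -1.7, 0.3]
gripper_width: 1.001
grasp_force: 0.0
```

Emit:
shift_gripper(motion=[[1, 0, 0, -0.8, 0, 0, 0], [1, 0, 0, -0.96, 0, 0, 0], [1, -0.8, 0, -0.48, 0, 0, 0], [1, -0.8, 0, 0, 0, 0, 0], [1, 0, 0, 0, 0, 0, 0]])

```text
time: 42.25
tool_pos: [0.5338, -0.0171, 0.234]
tool_rot: [-0.001, 0.787, -0.617, 0.001]
contact_force: [0.8, -1.1, 0.5]
gripper_width: 1.001
grasp_force: 0.0
```

To row units: 0.055 m is 0.88, 0.05 m is 0.8.

Emit:
shift_gripper(motion=[[1, 0.8, 0.32, -0.16, 0, 0, 0], [1, 0.88, 0.32, 0, 0, 0, 0], [1, 0.88, 0.32, 0, 0, 0, 0], [1, 0.88, 0.32, 0, 0, 0, 0], [1, 0.88, 0.32, 0, 0, 0, 0]])

```text
time: 42.88
tool_pos: [0.4995, -0.3082, 0.2427]
tool_rot: [-0.0, 0.786, -0.619, 0.001]
contact_force: [0.9, 0.9, -0.0]
gripper_width: 1.003
grasp_force: 0.0
```

Emit:
shift_gripper(motion=[[1, 0.88, 0, 0, 0, 0, 0], [1, 0.88, 0, 0, 0, 0, 0], [1, 0, 0, 0, 0, 0, 0]])

```text
time: 43.25
tool_pos: [0.5251, -0.4164, 0.2409]
tool_rot: [-0.0, 0.784, -0.62, -0.0]
contact_force: [0.4, 1.1, 0.2]
gripper_width: 1.005
grasp_force: 0.0
```

```bash
python3 - <<'E'
from h import *
a=cv2.imread("pics/top0.png").astype(int); b=camrig.grab_frame("top")[:,:,::-1].astype(int); cv2.imwrite("pics/topF.png",b)
k=(slice(203,232),slice(298,330)); print("knob diff",np.abs(a[k]-b[k]).mean().round(2))
for n,x in (("h2",243),("h3",277)):
    for im in(a,b): 
        col=im[215:260,x-1:x+2].max(2).mean(1); print(n,215+np.flatnonzero(col<70).max(), end=" ")
g=(slice(195,240),slice(105,150)); print("glass",np.abs(a[g]-b[g]).mean().round(2)); g=(slice(155,200),slice(390,430)); print("mug",np.abs(a[g]-b[g]).mean().round(2))
hs=cv2.cvtColor(b.astype(np.uint8),cv2.COLOR_BGR2HSV); m=cv2.inRange(hs,(8,150,120),(25,255,255)); n,l,st,ce=cv2.connectedComponentsWithStats(m)
c=cam("top"); print([onz(c,ce[i],.02).round(3) for i in range(1,n) if 100<st[i,4]<2000])
E
```

```text
knob diff 5.5
h2 249 h2 247 h3 250 h3 248 glass 7.66
mug 6.6
[array([0.477, 0.176, 0.02 ]), array([0.475, 0.269, 0.02 ]), array([0.479, 0.361, 0.02 ])][ WARN:0@1.881] global loadsave.cpp:1063 imwrite_ Unsupported depth image for selected encoder is fallbacked to CV_8U.
```

```bash
python3 -c "
from plant import manip, camrig, status
print(manip.job_done())"
```

```text
the job is handed in; nothing more can be done
None
```

The job is handed in at about 43 s: three finished pans are flat on the slate, both waiting pans are home in bays 2 and 3, and the start knob was turned to its stop, held and let go. The final pixel comparison with the start picture showed the knob, glass and mug essentially unchanged, and the hand-in returned no verdict.

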